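# Put the rolling stock and road vehicles away after a session

### The job

The running session is over: put away the five models left on the street. Let the two goods wagons roll down the re-railing ramp into the sloping cassette, the empty one first, against the stop, then the loaded one behind it, because the engine couples on at that end; lower each road vehicle, wheels down and without dropping it, into the plywood tray made for its length: the double-deck bus, the box lorry and the small pickup.

Things in the scene. Friction and masses are not known exactly. Their poses are not given: they have to be found in the camera images.
- wagon_empty: Empty open goods wagon, dark grey, 31 wide x 88 long (over couplings) x 32 mm high; hollow, nothing in it; flat sides from 14 to 32 mm above the wheels' underside, to be gripped across; axles 40 mm apart. 45 g. Stands on its wheels; origin at the centre of its underside (wheel level), own y axis along its length, x across, z up; either end may lead.
- wagon_loaded: Loaded open goods wagon, 31 wide x 88 long (over couplings) x 30 mm high, body filled with pale stone nearly to the brim; flat sides from 14 to 30 mm above the wheels' underside, to be gripped across; axles 40 mm apart. 40 to 70 g. Stands on its wheels; origin at the centre of its underside (wheel level), own y axis along its length, x across, z up; either end may lead.
- bus: Double-deck bus, 33 wide x 110 long x 57 mm high, flat sides from 4 mm up. 130 to 210 g. Stands on its wheels; origin at the centre of its underside (wheel level), own y axis along its length, x across, z up; either end may lead.
- lorry: Old-fashioned box lorry, 31 wide x 84 long x 40 mm high. The box (30 mm wide, 12 to 40 mm above the ground) reaches from 7 mm on the -y side of the origin to 41 mm on the +y side; the cab is lower and 26 mm wide. 85 g. Stands on its wheels; origin at the centre of its underside (wheel level), own y axis along its length, x across, z up; either end may lead.
- pickup: Small pickup, 24 wide x 62 long x 23 mm high. The cab end (22 mm wide, flat sides 7 to 21 mm above the ground) reaches from 31 mm on the -y side of the origin to 2 mm on the +y side; the open load bed behind it is 24 mm wide. 45 g. Stands on its wheels; origin at the centre of its underside (wheel level), own y axis along its length, x across, z up; either end may lead.
- tray_long: Plywood stock tray, fixed. Origin under the centre of its base, own y axis along its length, x across. Walls 6 mm thick, rims 22 mm, lined floor 5 mm above the bench. Finger gap 46 mm wide in the middle of both long sides, down to the floor. This is the long one: outside 56 x 134 mm, bay 44 x 122 mm, for the bus.
- tray_middle: Plywood stock tray, fixed. Origin under the centre of its base, own y axis along its length, x across. Walls 6 mm thick, rims 22 mm, lined floor 5 mm above the bench. Finger gap 46 mm wide in the middle of both long sides, down to the floor. This is the middle one: outside 54 x 108 mm, bay 42 x 96 mm, for the lorry.
- tray_short: Plywood stock tray, fixed. Origin under the centre of its base, own y axis along its length, x across. Walls 6 mm thick, rims 22 mm, lined floor 5 mm above the bench. Finger gap 46 mm wide in the middle of both long sides, down to the floor. This is the short one: outside 47 x 86 mm, bay 35 x 74 mm, for the pickup.
- cassette: Wooden trough for two wagons end to end, fixed, sloping 8 degrees down from the ramp to its stop. Origin on the bench under its upper open end, where the ramp joins; own x axis level, pointing along it uphill. Deck 37 mm above the bench at x = 0, 9 mm at the stop block, x = -198 mm. 40 mm wide between walls 36 mm high: too narrow for fingers beside a wagon.
- ramp: Aluminium re-railing ramp in line with the cassette's upper end, same slope. Origin on the bench under the set-down point, own x axis level, uphill. Deck 37, 47, 55 mm above the bench at x -75, 0, +55. Grey guide strips 8 mm high close in from 70 mm at the top to 34 mm below; finger gap, no strips, x -23 to +23. A wagon let go lengthwise at x = 0 rolls down by itself at once.
There are look-alikes about, which are no part of the job. Leave any green or yellow look-alike of the wagon_loaded alone.

How it is judged:
By the outcome, as a careful person would: the job done as asked, in the order asked, and still so for the second after the job is handed in, with the robot touching nothing.
It also fails if it takes over 120 s, if anything falls off the work surface, if the arm or the gripper's body presses on something with over 40 N, if the wrist force passes 120 N, or if a joint passes its speed limit or range.

### The arm

A 6-joint arm with a two-finger parallel gripper is mounted at the origin on a cart in front of the work surface, level with it; the furniture and walls round the work are solid. World frame = base frame: x ahead of the robot, y to its left, z up, the work surface at z = 0. Lengths are in m, angles in degrees, forces in N, time in s.
With the tool pointing down it reaches from about 0.275 to 0.85 m from the base axis. Payload 19 kg.
Tool frame: the origin (TCP) lies at the very end of the fingers, on their centre line; the grasp point (between the pads) lies 19 mm behind it (manip.grip_depth is the distance from the TCP to the grasp point, in m); z points along the fingers, y is the line along which they close (so a half turn about z gives the same grasp; the last joint's range is limited). The gripper opens to 85 mm and grips with 20 to 120 N. Pads are 22 mm wide; open, the fingers measure 114 mm over their backs; the gripper's body (76 mm by 85 mm) begins 54 mm behind the grasp point. The pads swing forward as they close: fully open they stand 13 mm farther back than shut.
Start: joints at [67.781, 8.623, 82.357, -0, 89.026, -7.678], TCP at [0.144, 0.557, 0.197] pointing down, gripper open.
Joint ranges: [-160.23, 160.23], [-39.13, 120.54], [6.94, 153.29], [-79.49, 259.48], [9.18, 160.14], [-161.06, 161.06]. Speed limits (degrees/s): [108.29, 108.29, 127.2, 172.46, 172.46, 172.46].

### API

Orientations are given as a 3x3 rotation matrix whose columns are the frame's x, y, z axes.
In Python, from cell import manip, grab_frame, camera_info gives the robot as it stands.
- The arm moves only by the tool play_rows, never from a script. Its arguments are lists of equal length, an entry for each row: "dp": the shift along the tool's x, y, z in units of 60 mm (1.0 is 60 mm), a list of three; "dr": the turn, a rotation vector about the tool's x, y, z in units of 5 degrees (1.0 is 5 degrees), a list of three; "hand": the finger opening in mm, from 0 to 85.4. A call has 1 to 10 rows; each row shifts and turns the commanded pose from where the row before left it, along the tool's axes as they then stand; what a row does not reach is not made up. A row lasts 1/8 s, in which the tool goes at most 62.5 mm and 10.7 degrees, less where a joint would pass 70% of its speed; a pose out of reach is approached as far as the arm can. A call is refused whole if a number of a shift passes 1 or a number of a turn 1, either way. A call with a gripper value outside its range is refused whole. The fingers move at their own pace and stop on an object; "squeeze" is the grip in N (left out, the last holds). Time passes only in rows, so rows that do not move let the fingers close. It gives the time, the measured TCP pose, the force, the opening and the grip force at its end, in the units of the state.
- manip.sense(): the state, without advancing time (a new reading comes with each control period).
- grab_frame(name): name is "scene" or "top" or "wrist"; returns the picture (420x560x3 uint8, red, green, blue); there is no depth.
- camera_info(name): a dict with "vertical_fov" (degrees; the focal length in pixels is half the picture's height over the tangent of half this angle, whatever the lens; pixels are square), "cx", "cy" (the principal point, pixels), "dist_coeffs" ([k1, k2, p1, p2, k3] as OpenCV has them; the pictures are not rectified), "R" (3x3) and "t" (3): a world point X has camera coordinates R X + t. Camera axes: x right, y down, z forward; pixel columns grow to the right and rows downward; lengths in m; the calibration is good to about 2 mm. A picture is of the moment at which its call begins: read the wrist's pose just before it. camera_info takes no time and is no camera call; for the wrist camera it gives the pose at the moment of the call.
- manip.job_done(): hands the job in; it is judged then, once.
The state is a dict: "time": time; "q": joint angles; "joint_velocities": joint speeds; "effort": joint torques, N m; "ee_pos": TCP position; "tcp_rot": TCP orientation; "ft_force": force on the tool from outside, world axes, zero at the start; "wrist_torque": the same for the moment, N m; "width": opening from 0.0 (shut) to 1.0 (fully open); "grip_force": force on a finger pad.
Only numpy, scipy, OpenCV 4.12 (cv2) and the standard library are available. Lean on these libraries where they do the work, as an engineer would, in place of code of your own. Each camera call takes 0.05 s, during which the arm holds its last target. There are 200 camera calls.

## Working session

There is one attempt and no reset: what is moved stays moved. The work goes in short steps, Python scripts to look and compute and a tool call to move; the robot and the scene stay as the last step left them, time stands still between calls to the robot, and variables do not carry over. Pictures are saved under pics/ and viewed, at most 16 in all, crops included, and the job is handed in when it is done.

Besides the shell and the picture viewer there is one more tool, called after ">>>" as a command line: name --argument value ..., lists and objects as JSON in quotes. play_rows: Moves the arm, as the interface text tells. Its arguments: {"type":"object","properties":{"dp":{"type":"array","items":{"type":"array","items":{"type":"number"}}},"dr":{"type":"array","items":{"type":"array","items":{"type":"number"}}},"hand":{"type":"array","items":{"type":"number"}},"squeeze":{"type":"number"}},"required":["dp","dr","hand"]}

```bash
ls; mkdir -p pics; python3 - <<'E'
from cell import manip, grab_frame, camera_info
import cv2, json
for n in ("scene","top","wrist"):
    c=camera_info(n); print(n,{k:(v.tolist() if hasattr(v,'tolist') else v) for k,v in c.items()})
    im=grab_frame(n); cv2.imwrite(f"pics/{n}0.png",im[:,:,::-1])
s=manip.sense(); print(s["time"],s["ee_pos"],s["tcp_rot"],s["width"], manip.grip_depth)
E
```

```text
pics
scene {'vertical_fov': 50.805531751184304, 'cx': 278.47308358183693, 'cy': 209.05212774980117, 'dist_coeffs': [0.010367598463295111, 0.0, 0.0, 0.0, 0.0], 'R': [[-0.5769757638852374, -0.8167389830963936, -0.006033355593364972], [-0.6258499512519363, 0.4468466434996333, -0.6392494941030934], [0.5247959664545794, -0.3650554898693907, -0.768975736229189]], 't': [0.24896925602450856, 0.40097273499676406, 1.2732214243869486]}
top {'vertical_fov': 44.67315620577604, 'cx': 288.75153275784504, 'cy': 212.09442743491877, 'dist_coeffs': [-0.02649193015068245, 0.0, 0.0, 0.0, 0.0], 'R': [[0.3124390954070346, -0.9499376094738385, 0.0005914121764459007], [-0.8893512229004724, -0.29273060786377875, -0.35123096894370937], [0.33382063145747637, 0.10921231307334843, -0.9362886609836202]], 't': [-0.24243096522948848, 0.4732233390290055, 1.4346218419387737]}
wrist {'vertical_fov': 66.52656178153465, 'cx': 277.6607298927913, 'cy': 210.71060110115712, 'dist_coeffs': [-1.8780945827212994e-05, 0.0, 0.0, 0.0, 0.0], 'R': [[0.25072531030641254, 0.9680566799065379, -0.0017559214349189389], [0.9271800758531813, -0.23961600694202467, 0.28796054618306566], [0.2783413833993124, -0.07382705266697347, -0.9576406636008447]], 't': [-0.5739869045144399, -0.03728247168438513, 0.37982418284304215]}
0.15 [0.14430778 0.55636447 0.19622663] [[-9.67971327e-01  2.51060553e-01 -3.30390622e-04]
 [ 2.51060751e-01  9.67970935e-01 -8.77021918e-04]
 [ 9.96229117e-05 -9.31880187e-04 -9.99999561e-01]] 0.998278933126251 0.0187
```

View pics/scene0.png

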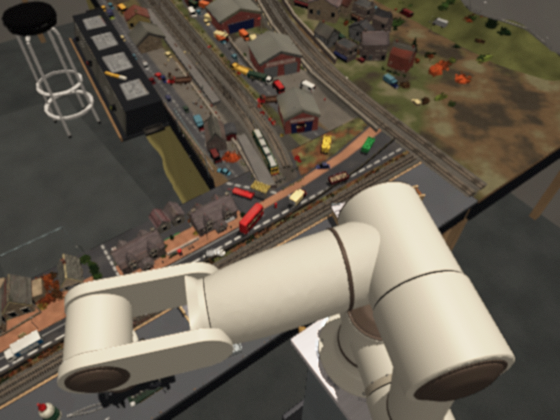

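View pics/top0.png

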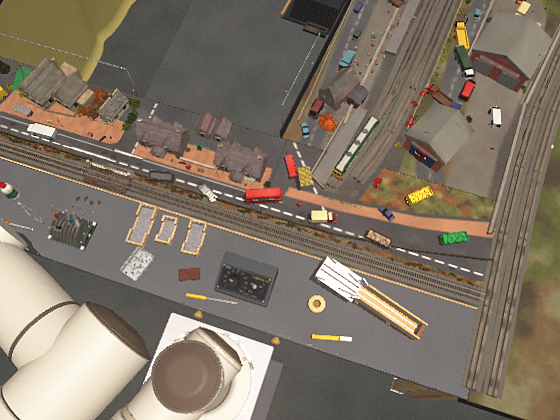

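```bash
python3 - <<'E'
import cv2
im=cv2.imread("pics/top0.png")
a=cv2.resize(im[145:265,115:315],None,fx=4,fy=4,interpolation=cv2.INTER_CUBIC)
b=cv2.resize(im[150:345,280:480],None,fx=3,fy=3,interpolation=cv2.INTER_CUBIC)
cv2.imwrite("pics/top0a.png",a);cv2.imwrite("pics/top0b.png",b)
E
```

```text
(no output)
```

View pics/top0a.png

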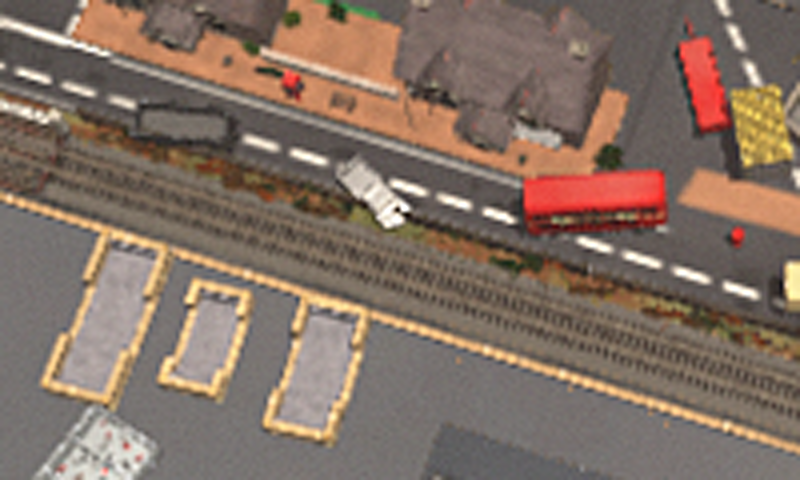

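View pics/top0b.png

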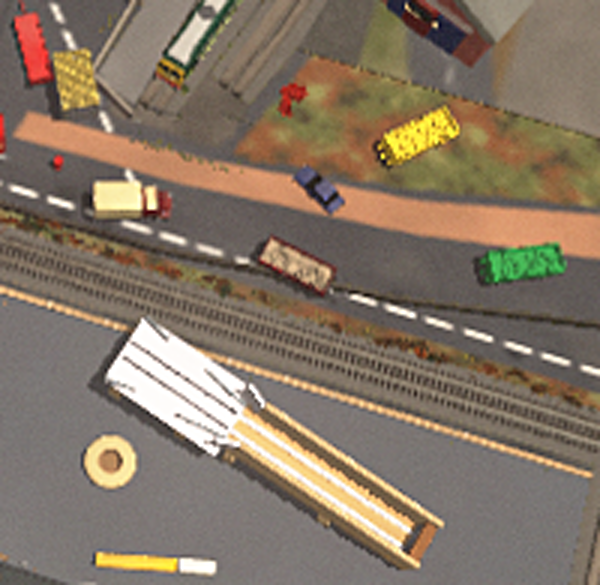

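```bash
cat > h.py <<'E'
import numpy as np, cv2, json
from cell import manip, grab_frame, camera_info
def cam(c):
    f=210/np.tan(np.radians(c["vertical_fov"]/2)); K=np.array([[f,0,c["cx"]],[0,f,c["cy"]],[0,0,1]])
    return K,np.array(c["dist_coeffs"],float),np.array(c["R"]),np.array(c["t"])
def rays(c,px):
    K,d,R,t=cam(c); u=cv2.undistortPoints(np.array(px,float).reshape(-1,1,2),K,d).reshape(-1,2)
    return -R.T@t,(np.c_[u,np.ones(len(u))])@R
def onplane(c,px,z):
    o,d=rays(c,px); return o+d*((z-o[2])/d[:,2])[:,None]
def tri(cs,pxs):   # one point seen in several views
    A=np.zeros((3,3));b=np.zeros(3)
    for c,p in zip(cs,pxs):
        o,d=rays(c,[p]); d=d[0]/np.linalg.norm(d[0]); P=np.eye(3)-np.outer(d,d); A+=P;b+=P@o
    X=np.linalg.solve(A,b); return X
def proj(c,X):
    K,d,R,t=cam(c); return cv2.projectPoints(np.array(X,float).reshape(-1,1,3),cv2.Rodrigues(R)[0],t,K,d)[0].reshape(-1,2)
def snap(n,name):
    c=camera_info(n); im=grab_frame(n)[:,:,::-1].copy(); cv2.imwrite(f"pics/{name}.png",im)
    json.dump({k:(v.tolist() if hasattr(v,"tolist") else v) for k,v in c.items()},open(f"pics/{name}.json","w")); return c,im
def load(name): return json.load(open(f"pics/{name}.json")),cv2.imread(f"pics/{name}.png")
def togo(p,yaw=None):
    """tool-axis shift (units) and turn to reach TCP p with tool y axis at world angle yaw (mod 180), tool down"""
    s=manip.sense(); R=np.array(s["tcp_rot"]); e=np.array(s["ee_pos"])
    print("t",round(s["time"],2),"at",e.round(4),"tool y yaw",round(np.degrees(np.arctan2(R[1,1],R[0,1])),2),"q",np.round(s["q"],1),"w",round(s["width"]*85.4,1))
    if p is not None: print("  shift units (before turning)",(R.T@(np.array(p)-e)/.06).round(3))
    if yaw is not None:
        a=(yaw-np.degrees(np.arctan2(R[1,1],R[0,1]))+90)%180-90; print("  turn units about tool z",round(-a/5,3))
E
python3 - <<'E'
from h import *
import cv2
for n in ("scene","top","wrist"):
    c=camera_info(n); print(n,"centre",(-np.array(c["R"]).T@np.array(c["t"])).round(3),"axis",np.array(c["R"])[2].round(3))
t=camera_info("top"); s=camera_info("scene")
pts=dict(empty=(160,176),pickup=(208,193),bus=(264,195),lorry=(323,216),loaded=(378,238),long=(141,225),short=(167,230),middle=(194,237),ramp=(338,278),stop=(422,333),street=(240,180))
for k,p in pts.items(): print(k,onplane(t,[p],0.02).round(3))
for k,p in dict(bus=(251,217),lorry=(297,196),loaded=(339,178)).items(): X=tri([t,s],[pts[k],p]); print(k,X.round(3),proj(t,X),proj(s,X))
E
```

```text
scene centre [-0.274  0.489  1.237] axis [ 0.525 -0.365 -0.769]
top centre [ 0.018 -0.248  1.51 ] axis [ 0.334  0.109 -0.936]
wrist centre [0.073 0.575 0.374] axis [ 0.278 -0.074 -0.958]
empty [[0.537 0.356 0.02 ]]
pickup [[0.53  0.188 0.02 ]]
bus [[0.579 0.017 0.02 ]]
lorry [[ 0.57 -0.18  0.02]]
loaded [[ 0.554 -0.36   0.02 ]]
long [[0.366 0.346 0.02 ]]
short [[0.376 0.263 0.02 ]]
middle [[0.381 0.175 0.02 ]]
ramp [[ 0.396 -0.279  0.02 ]]
stop [[ 0.316 -0.553  0.02 ]]
street [[0.604 0.107 0.02 ]]
bus [0.575 0.016 0.031] [[263.9806881  194.89883728]] [[251.07761187 217.04982624]]
lorry [ 0.569 -0.18   0.02 ] [[323.03534999 216.20877157]] [[296.84800082 195.9051331 ]]
loaded [ 0.55  -0.361  0.023] [[378.15425361 238.98349599]] [[338.31160433 177.58888648]]
```

View pics/wrist0.png

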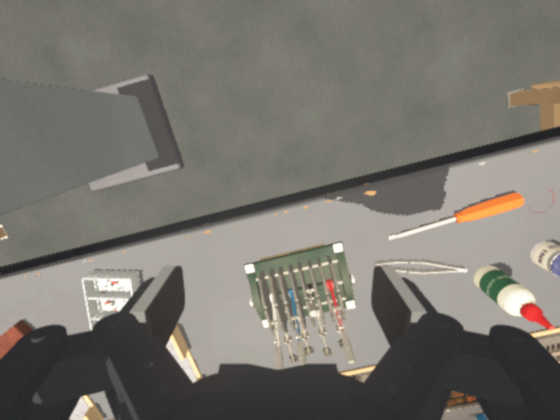

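>>> play_rows --dp '[[-0.7,-0.6,-0.1],[-0.7,-0.6,-0.1],[-0.7,-0.6,-0.1],[-0.75,-0.6,-0.1],[-0.75,-0.6,0],[-0.75,-0.6,0],[-0.75,-0.6,0],[-0.75,-0.6,0],[0,0,0],[0,0,0]]' --dr '[[0,0,-1],[0,0,-1],[0,0,-0.9],[0,0,0],[0,0,0],[0,0,0],[0,0,0],[0,0,0],[0,0,0],[0,0,0]]' --hand '[85,85,85,85,85,85,85,85,85,85]' --squeeze 30

```text
time: 1.4
ee_pos: [0.4751, 0.2493, 0.2204]
tcp_rot: [[-1.0, 0.001, -0.001], [0.001, 1.0, -0.0], [0.001, -0.0, -1.0]]
ft_force: [-0.0, 0.5, -0.1]
width: 0.996
grip_force: 0.0
```

```bash
python3 - <<'E'
from h import *
snap("wrist","A1"); togo([.5,.12,.22],90)
E
```

```text
t 1.45 at [0.4748 0.2498 0.2206] tool y yaw 89.98 q [ 19.5   3.6  85.1   0.   91.3 -70.5] w 85.2
  shift units (before turning) [-0.421 -2.163  0.01 ]
  turn units about tool z -0.003
```

>>> play_rows --dp '[[-0.2,-0.7,0],[-0.2,-0.7,0],[0,-0.8,0],[0,0,0],[0,0,0]]' --dr '[[0,0,0],[0,0,0],[0,0,0],[0,0,0],[0,0,0]]' --hand '[85,85,85,85,85]'

```text
time: 2.08
ee_pos: [0.4989, 0.1183, 0.221]
tcp_rot: [[-1.0, -0.0, 0.0], [-0.0, 1.0, 0.0], [-0.0, 0.0, -1.0]]
ft_force: [0.4, -0.8, 0.1]
width: 0.994
grip_force: 0.0
```

```bash
python3 - <<'E'
from h import *
c,im=snap("wrist","A2"); 
_,a=load("A1"); cv2.imwrite("pics/A12.png",np.vstack([cv2.resize(a,(400,300)),cv2.resize(im,(400,300))])) 
E
```

```text
(no output)
```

View pics/A1.png

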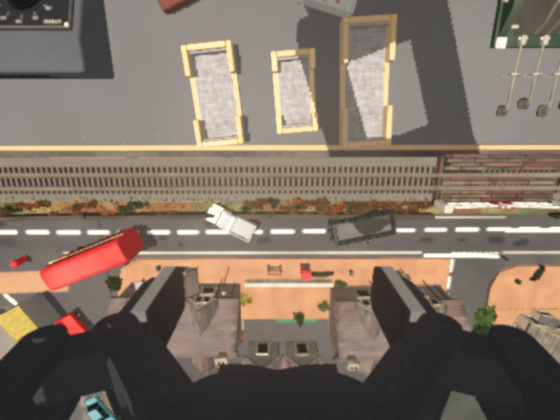

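View pics/A2.png

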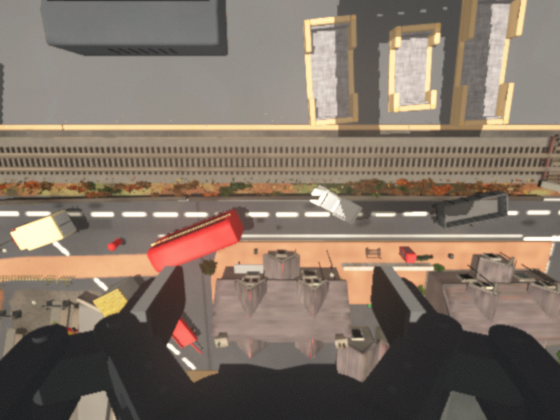

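>>> play_rows --dp '[[0.1,-1,0],[0.1,-1,0],[0.1,-1,0],[0.1,-1,0],[0.2,-1,0],[0,-0.6,0],[0,0,0],[0,0,0]]' --dr '[[0,0,0],[0,0,0],[0,0,0],[0,0,0],[0,0,0],[0,0,0],[0,0,0],[0,0,0]]' --hand '[85,85,85,85,85,85,85,85]'

```text
time: 3.12
ee_pos: [0.4634, -0.2175, 0.2206]
tcp_rot: [[-1.0, -0.001, -0.0], [-0.001, 1.0, 0.0], [0.0, 0.0, -1.0]]
ft_force: [-0.4, 0.3, -0.7]
width: 0.994
grip_force: 0.0
```

```bash
python3 - <<'E'
from h import *
snap("wrist","B1")
E
```

>>> play_rows --dp '[[0,-0.8,0],[0,-0.8,0],[0,-0.8,0],[0,0,0],[0,0,0]]' --dr '[[0,0,0],[0,0,0],[0,0,0],[0,0,0],[0,0,0]]' --hand '[85,85,85,85,85]'

```text
time: 3.8
ee_pos: [0.4634, -0.3614, 0.2208]
tcp_rot: [[-1.0, -0.001, -0.0], [-0.001, 1.0, 0.0], [0.0, 0.0, -1.0]]
ft_force: [-0.1, 0.5, -0.6]
width: 0.993
grip_force: 0.0
```

```bash
python3 - <<'E'
from h import *
snap("wrist","B2"); togo(None)
def crop(n,x,z,R=None,h=30,w=45):
    c,im=load(n); u,v=proj(c,[x[0],x[1],z])[0].astype(int)
    im=cv2.copyMakeBorder(im,h,h,w,w,cv2.BORDER_CONSTANT)
    return cv2.resize(im[v:v+2*h,u:u+2*w],(264,176),interpolation=cv2.INTER_CUBIC),(u-w,v-h)
rows=[]
P=[("A1","A2",(.537,.356)),("A1","A2",(.53,.188)),("A2","B1",(.575,.016)),("B1","B2",(.57,-.18)),("B1","B2",(.552,-.36))]
tiles=[]
for a,b,x in P:
    for n in (a,b):
        t,o=crop(n,x,.02); tiles.append(t); print(n,x,o)
while len(tiles)%3: tiles.append(np.zeros_like(tiles[0]))
im=np.vstack([np.hstack(tiles[i:i+3]) for i in range(0,len(tiles),3)]); cv2.imwrite("pics/tiles.png",cv2.resize(im,None,fx=.85,fy=.85)); print(im.shape)
E
```

```text
t 3.85 at [ 0.4634 -0.3612  0.221 ] tool y yaw 90.05 q [ -45.4    9.7   78.3    0.    92.  -135.5] w 85.2
A1 (0.537, 0.356) (np.int64(318), np.int64(197))
A2 (0.537, 0.356) (np.int64(425), np.int64(179))
A1 (0.53, 0.188) (np.int64(183), np.int64(192))
A2 (0.53, 0.188) (np.int64(289), np.int64(173))
A2 (0.575, 0.016) (np.int64(152), np.int64(208))
B1 (0.575, 0.016) (np.int64(412), np.int64(233))
B1 (0.57, -0.18) (np.int64(261), np.int64(230))
B2 (0.57, -0.18) (np.int64(373), np.int64(230))
B1 (0.552, -0.36) (np.int64(121), np.int64(217))
B2 (0.552, -0.36) (np.int64(233), np.int64(217))
(704, 792, 3)
```

View pics/tiles.png

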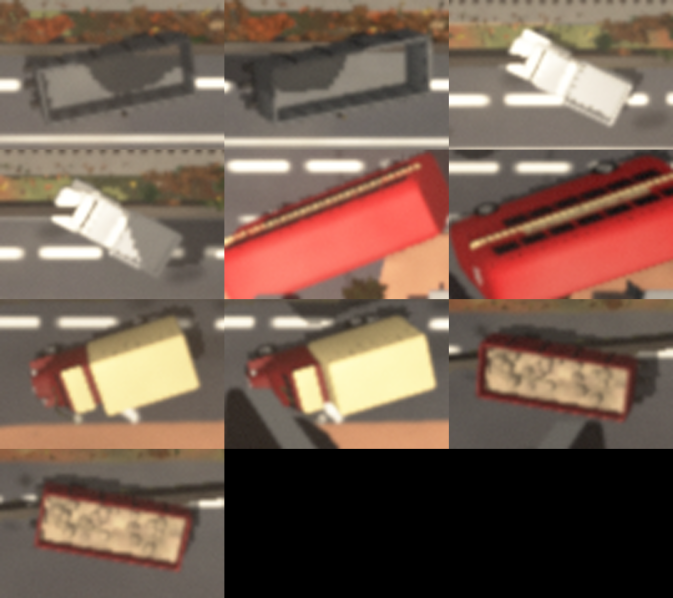

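View pics/B1.png

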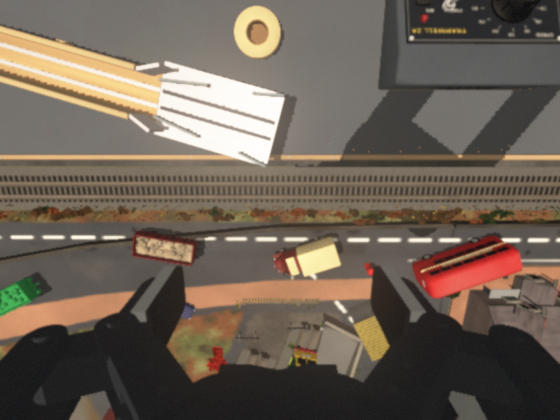

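```bash
cat > seg.py <<'E'
from h import *
def seg(name,fn,x,z,r=45,show=None):
    """largest blob of mask fn(hsv,bgr) within r px of world point; rect corners on plane z -> centre, long-axis yaw, size"""
    c,im=load(name); u,v=proj(c,[x[0],x[1],z])[0]; hsv=cv2.cvtColor(im,cv2.COLOR_BGR2HSV).astype(int)
    m=fn(hsv[...,0],hsv[...,1],hsv[...,2]).astype(np.uint8)
    Y,X=np.mgrid[:420,:560]; m[(np.hypot(X-u,Y-v)>r)]=0
    m=cv2.morphologyEx(m,cv2.MORPH_CLOSE,np.ones((5,5)))
    cs=cv2.findContours(m,cv2.RETR_EXTERNAL,cv2.CHAIN_APPROX_NONE)[0]
    if not cs: print(name,"none"); return
    k=max(cs,key=cv2.contourArea).reshape(-1,2)
    W=onplane(c,k,z)[:,:2]; (cx,cy),(w,h),a=cv2.minAreaRect((W*1000).astype(np.float32))
    yaw=a if w>=h else a+90
    b=cv2.boundingRect(k)
    print(name,"z",z,"centre",round(cx/1000,4),round(cy/1000,4),"yaw",round((yaw+90)%180-90,1),"size",round(max(w,h),1),round(min(w,h),1),"px",b)
    return cx/1000,cy/1000
stone=lambda h,s,v:((h<25)&(s>40)&(v>70))|((h>165)&(s>70))
red=lambda h,s,v:((h<6)|(h>172))&(s>140)&(v>90)
cream=lambda h,s,v:(h>18)&(h<35)&(s>50)&(v>165)
white=lambda h,s,v:(s<40)&(v>150)
tan=lambda h,s,v:(h>10)&(h<30)&(s>70)&(v>90)
E
python3 - <<'E'
from seg import *
print("pickup");seg("A1",white,(.53,.188),.018,25)
print("loaded");seg("B1",stone,(.552,-.36),.03,36);seg("B2",stone,(.552,-.36),.03,36)
print("lorry");seg("B1",cream,(.57,-.18),.04,45);seg("B2",cream,(.57,-.18),.04,45)
print("bus");seg("A2",red,(.575,.016),.057,60);seg("B1",red,(.575,.016),.057,65)
for n,p in dict(long=(.366,.346),short=(.376,.263),middle=(.381,.175)).items():
    print(n)
    for v in ("A1","A2"):
        seg(v,tan,p,.022,75 if n=="long" else 60 if n=="middle" else 48)
# empty: hand corners TL,TR,BR,BL of the rim
c1,_=load("A1");c2,_=load("A2")
f=lambda P,o,off:np.array(o)+(np.array(P)-np.array(off))/2.494
a=f([(33,68),(187,38),(194,93),(48,121)],(318,197),(0,0)); b=f([(257,66),(428,36),(432,86),(275,118)],(425,179),(224.4,0))
print("empty",np.array([tri([c1,c2],[p,q]) for p,q in zip(a,b)]).round(3).tolist())
# ramp / cassette corner px in B1
c,_=load("B1")
print("ramp",onplane(c,[(160,80),(160,118),(286,95),(270,164)],.045).round(3).tolist())
E
```

```text
pickup
A1 z 0.018 centre 0.531 0.189 yaw 76.8 size 59.9 39.9 px (205, 204, 49, 38)
loaded
B1 z 0.03 centre 0.5367 -0.3592 yaw 79.5 size 83.9 65.0 px (128, 215, 70, 53)
B2 z 0.03 centre 0.5382 -0.3592 yaw 76.0 size 84.3 66.4 px (244, 215, 70, 57)
lorry
B1 z 0.04 centre 0.561 -0.1747 yaw -72.6 size 62.8 35.7 px (286, 243, 55, 36)
B2 z 0.04 centre 0.5591 -0.177 yaw -70.3 size 64.7 40.4 px (401, 241, 57, 37)
bus
A2 z 0.057 centre 0.5646 0.0223 yaw -67.2 size 117.9 39.4 px (147, 210, 96, 62)
B1 z 0.057 centre 0.56 0.0044 yaw -68.1 size 120.0 58.4 px (413, 236, 109, 62)
long
A1 z 0.022 centre 0.371 0.3516 yaw -0.1 size 139.0 88.9 px (328, 14, 78, 137)
A2 z 0.022 centre 0.3768 0.3519 yaw 2.9 size 132.8 85.0 px (450, 0, 77, 131)
short
A1 z 0.022 centre 0.3773 0.2682 yaw 4.5 size 86.3 47.8 px (271, 48, 48, 86)
A2 z 0.022 centre 0.3776 0.2645 yaw 4.5 size 86.5 54.0 px (388, 23, 53, 89)
middle
A1 z 0.022 centre 0.383 0.1717 yaw -0.1 size 114.8 77.7 px (177, 40, 68, 111)
A2 z 0.022 centre 0.3857 0.1729 yaw 5.1 size 116.1 67.8 px (300, 15, 61, 116)
empty [[0.533, 0.316, 0.018], [0.513, 0.386, 0.033], [0.538, 0.39, 0.038], [0.556, 0.323, 0.03]]
ramp [[0.356, -0.339, 0.045], [0.393, -0.342, 0.045], [0.37, -0.209, 0.045], [0.442, -0.226, 0.045]]
```

```bash
cat >> h.py <<'E'
from scipy.spatial.transform import Rotation as Ro
def rot(yaw,tilt=0):
    """tool down with y axis at yaw (deg); then turned by tilt about the tool's own y"""
    y=np.array([np.cos(np.radians(yaw)),np.sin(np.radians(yaw)),0]); z=np.array([0,0,-1.]); 
    return np.c_[np.cross(y,z),y,z]@Ro.from_euler("y",tilt,degrees=True).as_matrix()
def plan(p,yaw,tilt=0,n=None,slow=1):
    togo(None); s=manip.sense(); R=np.array(s["tcp_rot"]); e=np.array(s["ee_pos"]); p=np.array(p,float)
    T=min((rot(yaw+k,t) for k,t in ((0,tilt),(180,-tilt),(-180,-tilt))),key=lambda T:np.linalg.norm(Ro.from_matrix(R.T@T).as_rotvec()))
    rv=np.degrees(Ro.from_matrix(R.T@T).as_rotvec()); d=p-e
    n=n or int(max(1,np.ceil(np.linalg.norm(d)/.058/slow),np.ceil(np.abs(rv).max()/5-.02)))
    dp=[];cp=e.copy();cR=R
    st=Ro.from_rotvec(rv/n,degrees=True).as_matrix(); dr=(rv/n/5).round(2)
    for i in range(n):
        u=(cR.T@(e+d*(i+1)/n-cp)/.06).round(2); dp.append(u.tolist()); cp=cp+cR@u*.06; cR=cR@st
    print("n",n,"dr",dr.tolist()); print("dp",dp)
E
python3 - <<'E'
from h import *
plan([.535,.354,.14],16)
E
```

```text
t 3.85 at [ 0.4634 -0.3612  0.221 ] tool y yaw 90.05 q [ -45.4    9.7   78.3    0.    92.  -135.5] w 85.2
n 15 dr [0.0, 0.0, 0.99]
dp [[-0.08, 0.79, 0.09], [-0.01, 0.8, 0.09], [0.06, 0.8, 0.09], [0.12, 0.79, 0.09], [0.19, 0.77, 0.09], [0.26, 0.76, 0.09], [0.33, 0.73, 0.09], [0.38, 0.7, 0.09], [0.44, 0.66, 0.09], [0.5, 0.63, 0.09], [0.55, 0.57, 0.09], [0.6, 0.53, 0.09], [0.64, 0.48, 0.09], [0.69, 0.42, 0.09], [0.71, 0.35, 0.09]]
```

>>> play_rows --dp '[[-0.1,0.8,0.1],[0,0.8,0.1],[0.05,0.8,0.1],[0.1,0.8,0.1],[0.2,0.75,0.1],[0.25,0.75,0.1],[0.35,0.75,0.1],[0.4,0.7,0.1],[0.45,0.65,0.1],[0.5,0.65,0.1]]' --dr '[[0,0,1],[0,0,1],[0,0,1],[0,0,1],[0,0,1],[0,0,1],[0,0,1],[0,0,1],[0,0,1],[0,0,1]]' --hand '[85,85,85,85,85,85,85,85,85,85]'

```text
time: 5.1
ee_pos: [0.5136, 0.1188, 0.1612]
tcp_rot: [[-0.641, 0.767, 0.001], [0.767, 0.641, 0.0], [-0.001, 0.001, -1.0]]
ft_force: [1.1, -0.5, 0.0]
width: 0.997
grip_force: 0.0
```

>>> play_rows --dp '[[0.55,0.55,0.1],[0.6,0.55,0.1],[0.65,0.5,0.1],[0.7,0.4,0.1],[0.7,0.35,0],[0,0,0],[0,0,0]]' --dr '[[0,0,1],[0,0,1],[0,0,1],[0,0,1],[0,0,1],[0,0,0],[0,0,0]]' --hand '[85,85,85,85,85,85,85]'

```text
time: 5.98
ee_pos: [0.5399, 0.355, 0.1369]
tcp_rot: [[-0.26, 0.966, -0.0], [0.966, 0.26, -0.0], [-0.0, -0.0, -1.0]]
ft_force: [0.6, -0.2, 0.3]
width: 0.998
grip_force: 0.0
```

```bash
python3 - <<'E'
from h import *
c,im=snap("wrist","E1"); plan([.535,.354,.14],16)
print(proj(c,[.535,.354,.03]))
cv2.imwrite("pics/E1v.png",cv2.resize(im[80:300,140:420],None,fx=2.5,fy=2.5,interpolation=cv2.INTER_CUBIC))
E
```

```text
t 6.03 at [0.5403 0.3544 0.1371] tool y yaw 15.03 q [26.4 18.5 77.2 -0.  84.3 11.4] w 85.1
n 1 dr [0.0, 0.0, -0.19]
dp [[0.02, -0.09, -0.05]]
[[272.90506133 197.39534462]]
```

View pics/E1v.png

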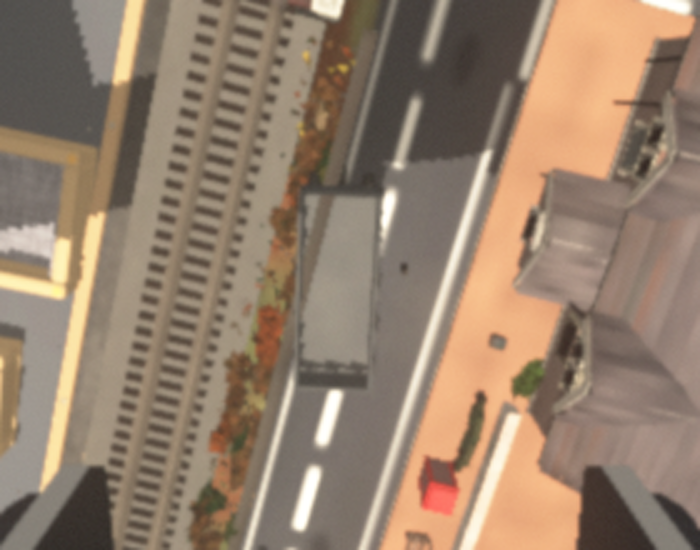

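```bash
python3 - <<'E'
from h import *
c,_=load("E1")
P=np.array([(304,188),(378,190),(367,386),(299,384)])/2.5+[140,80]
W=onplane(c,P,.032)[:,:2]; print(W.round(4).tolist(), W.mean(0).round(4))
v=(W[0]+W[1]-W[2]-W[3])/2; print("len",np.linalg.norm(v),"yaw",np.degrees(np.arctan2(v[1],v[0])),"wid",np.linalg.norm(W[0]-W[1]),np.linalg.norm(W[3]-W[2]))
m=W.mean(0); y=np.degrees(np.arctan2(v[1],v[0]))-90
plan([m[0],m[1],.05],y,n=2); plan([m[0],m[1],.006],y,n=3)
E
```

```text
[[0.5156, 0.3887], [0.5408, 0.3948], [0.5568, 0.3232], [0.5318, 0.3173]] [0.5362 0.356 ]
len 0.07337244215071309 yaw 102.69377001479891 wid 0.025917798806375215 0.02562099646583238
t 6.03 at [0.5403 0.3544 0.1371] tool y yaw 15.03 q [26.4 18.5 77.2 -0.  84.3 11.4] w 85.1
n 2 dr [0.0, 0.0, 0.23]
dp [[0.02, -0.03, 0.73], [0.02, -0.03, 0.72]]
t 6.03 at [0.5403 0.3544 0.1371] tool y yaw 15.03 q [26.4 18.5 77.2 -0.  84.3 11.4] w 85.1
n 3 dr [0.0, 0.0, 0.16]
dp [[0.01, -0.02, 0.73], [0.02, -0.02, 0.73], [0.01, -0.02, 0.72]]
```

>>> play_rows --dp '[[0.02,-0.03,0.6],[0.02,-0.03,0.6],[0,0,0.5],[0,0,0.3],[0,0,0.18],[0,0,0],[0,0,0]]' --dr '[[0,0,0.23],[0,0,0.23],[0,0,0],[0,0,0],[0,0,0],[0,0,0],[0,0,0]]' --hand '[55,55,55,55,55,55,55]' --squeeze 25

```text
time: 6.9
ee_pos: [0.5374, 0.3561, 0.007]
tcp_rot: [[-0.219, 0.976, 0.001], [0.976, 0.219, 0.001], [0.0, 0.001, -1.0]]
ft_force: [0.2, -0.9, -0.1]
width: 0.647
grip_force: 0.0
```

>>> play_rows --dp '[[0,0,0],[0,0,0],[0,0,0],[0,0,0],[0,0,0]]' --dr '[[0,0,0],[0,0,0],[0,0,0],[0,0,0],[0,0,0]]' --hand '[24,24,24,24,24]'

```text
time: 7.52
ee_pos: [0.5368, 0.3559, 0.0058]
tcp_rot: [[-0.219, 0.976, -0.0], [0.976, 0.219, -0.0], [-0.0, -0.0, -1.0]]
ft_force: [-0.5, 0.2, 0.5]
width: 0.286
grip_force: 0.0
```

>>> play_rows --dp '[[0,0,0],[0,0,0]]' --dr '[[0,0,0],[0,0,0]]' --hand '[5,5]'

```text
time: 7.78
ee_pos: [0.5368, 0.3559, 0.0059]
tcp_rot: [[-0.219, 0.976, -0.0], [0.976, 0.219, -0.0], [-0.0, -0.0, -1.0]]
ft_force: [-0.0, -0.0, 0.7]
width: 0.061
grip_force: 0.0
```

```bash
python3 - <<'E'
from h import *
c,im=snap("wrist","E2"); togo(None)
cs,s=snap("scene","S2"); tp,t=snap("top","T2")
a=cv2.resize(im,(400,300)); u,v=proj(cs,[.537,.356,.02])[0].astype(int); u2,v2=proj(tp,[.537,.356,.02])[0].astype(int)
cr=lambda i,u,v:cv2.resize(i[max(v-45,0):v+45,max(u-60,0):u+60],(400,300),interpolation=cv2.INTER_CUBIC)
cv2.imwrite("pics/E2v.png",np.vstack([np.hstack([a,cr(s,u,v)]),np.hstack([cr(t,u2,v2),cv2.resize(im[270:420,180:380],(400,300))])]))
E
```

```text
t 7.83 at [0.5368 0.3559 0.0059] tool y yaw 12.66 q [26.7 23.8 85.8 -0.  70.3 14. ] w 5.2
```

View pics/E2v.png

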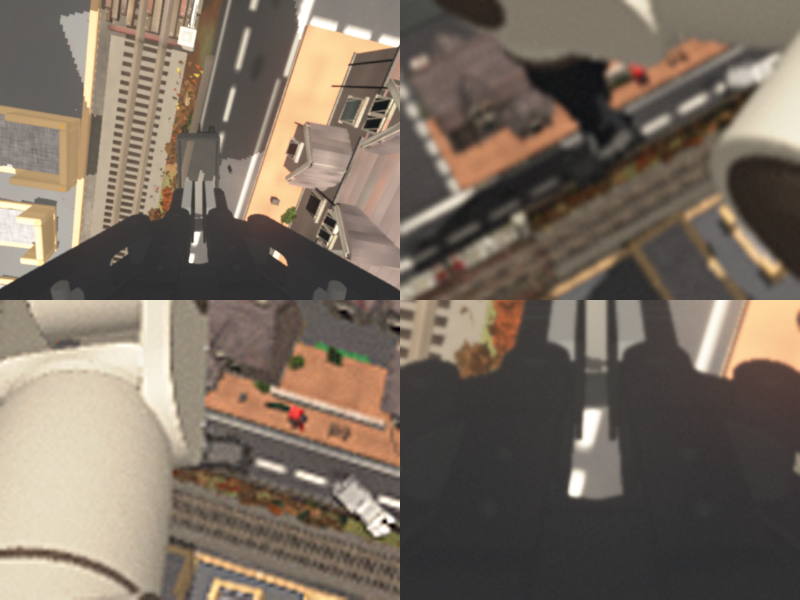

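```bash
python3 - <<'E'
from h import *
c1,_=load("E1");c2,im=load("E2")
P=np.array([(304,188),(378,190)])/2.5+[140,80]
for p,q in zip(P,[(256,190),(302,190)]):
    X=tri([c1,c2],[p,q]);print(X.round(4),proj(c1,X),p,proj(c2,X))
cv2.imwrite("pics/E2w.png",cv2.resize(im[170:390,170:400],None,fx=2.6,fy=2.6,interpolation=cv2.INTER_CUBIC))
c,_=load("A1"); print("TCP in A1",proj(c,[.5368,.3559,.03]))
E
```

```text
[0.5163 0.3862 0.0131] [[262.70443407 155.50176114]] [261.6 155.2] [[254.08271509 189.58012594]]
[0.5413 0.3933 0.0194] [[290.79633312 156.09357341]] [291.2 156. ] [[302.69974145 189.81362571]]
TCP in A1 [[365.25630866 230.44790344]]
```

View pics/E2w.png

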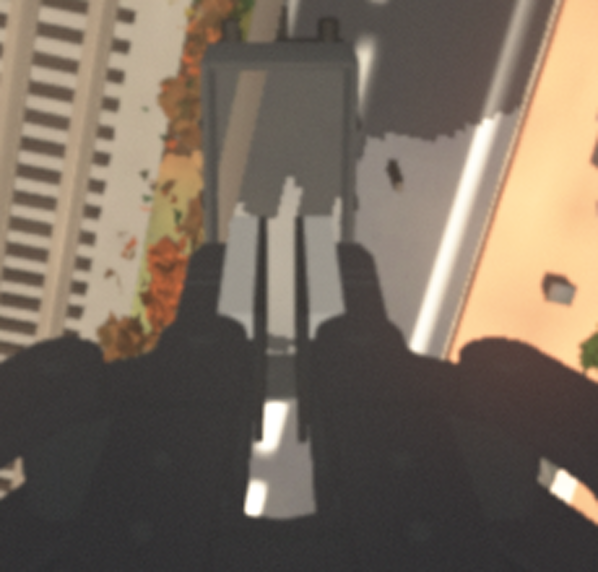

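```bash
python3 - <<'E'
from h import *
c1,_=load("E1");c2,_=load("E2")
f1=lambda p:np.array(p)/2.5+[140,80]; f2=lambda p:np.array(p)/2.6+170
for a,b in [((404,268),(395,172)),((497,341),(558,288)),((304,186),(205,60)),((380,188),(356,46)),((312,200),(215,70)),((374,202),(347,64)),((390,215),(366,95))]:
    X=tri([c1,c2],[f1(a),f2(b)]);print(X.round(4),(proj(c1,X)-f1(a)).round(1),(proj(c2,X)-f2(b)).round(1))
E
```

```text
[0.5611 0.3651 0.0046] [[ 0.1 -0. ]] [[-0.2  0.1]]
[0.6048 0.3471 0.0092] [[ 0.1 -0. ]] [[-0.1  0.1]]
[0.5152 0.3904 0.0392] [[-0.3 -0.2]] [[0.6 0.2]]
[0.5425 0.3948 0.0209] [[ 0.6 -0.2]] [[-1.   0.4]]
[0.5179 0.3842 0.0219] [[-1.4 -0.6]] [[2.4 0.9]]
[0.5429 0.3881 0.0092] [[ 0.9 -0.3]] [[-1.6  0.5]]
[0.5481 0.3856 0.0194] [[-0.4  0.1]] [[ 0.8 -0.2]]
```

>>> play_rows --dp '[[0,0,0],[0,0,0],[0,0,0],[0,0,0]]' --dr '[[0,0,0],[0,0,0],[0,0,0],[0,0,0]]' --hand '[40,40,40,40]' --squeeze 20

```text
time: 8.43
ee_pos: [0.5368, 0.3559, 0.0059]
tcp_rot: [[-0.219, 0.976, -0.0], [0.976, 0.219, -0.0], [-0.0, -0.0, -1.0]]
ft_force: [0.6, -0.1, -0.0]
width: 0.464
grip_force: 0.0
```

```bash
python3 - <<'E'
from h import *
c,im=snap("wrist","E3"); togo(None)
c2,e2=load("E2")
z=lambda i:cv2.resize(i[170:390,170:400],(390,373),interpolation=cv2.INTER_CUBIC)
cv2.imwrite("pics/E3v.png",np.hstack([z(e2),z(im)]))
E
```

```text
t 8.47 at [0.5368 0.3559 0.0059] tool y yaw 12.66 q [26.7 23.8 85.8 -0.  70.3 14. ] w 40.0
```

```bash
python3 - <<'E'
from h import *
c2,e2=load("E2");c3,e3=load("E3");c1,_=load("E1")
m=np.array([.5362,.356]);u=np.array([-.2197,.9756])
for s in (-.044,-.036,0,.036,.044):
    for z in (0,.032): print(s,z,((proj(c2,[*(m+s*u),z])[0]-170)*2.6).round(0),end=" ")
print("\nTCP",((proj(c2,[.5368,.3559,.0059])[0]-170)*2.6))
d=np.abs(e2.astype(int)-e3).sum(2)>60
ys,xs=np.where(d); print("diff bbox view",(xs.min()-170)*2.6,(xs.max()-170)*2.6,(ys.min()-170)*2.6,(ys.max()-170)*2.6)
g=lambda im,r:cv2.cvtColor(im,cv2.COLOR_BGR2GRAY)[r,235:325:3].tolist()
for r in (215,235,250,262): print(r,g(e2,r),"\n   ",g(e3,r))
E
```

```text
-0.044 0 [280. 342.] -0.044 0.032 [280. 425.] -0.036 0 [280. 313.] -0.036 0.032 [280. 393.] 0 0 [280. 179.] 0 0.032 [279. 238.] 0.036 0 [280.  28.] 0.036 0.032 [279.  63.] 0.044 0 [280.  -7.] 0.044 0.032 [279.  20.] 
TCP [282.12745691 189.03348095]
diff bbox view -442.0 1011.4000000000001 -390.0 647.4
215 [120, 100, 97, 95, 93, 85, 87, 98, 125, 126, 120, 109, 99, 96, 96, 98, 97, 95, 95, 96, 97, 96, 90, 82, 84, 93, 84, 85, 82, 83] 
    [122, 101, 96, 94, 93, 85, 91, 99, 124, 125, 122, 108, 98, 98, 98, 100, 99, 98, 96, 95, 95, 97, 91, 85, 84, 94, 84, 85, 83, 86]
235 [159, 155, 153, 151, 124, 88, 93, 129, 126, 120, 98, 97, 97, 96, 96, 95, 95, 95, 96, 97, 98, 98, 87, 89, 125, 139, 138, 141, 78, 67] 
    [161, 147, 94, 96, 101, 90, 94, 131, 126, 122, 100, 97, 98, 98, 97, 97, 97, 99, 100, 100, 98, 98, 86, 90, 127, 139, 136, 91, 70, 65]
250 [152, 138, 144, 95, 99, 92, 92, 130, 132, 166, 103, 101, 101, 102, 157, 175, 167, 99, 98, 99, 98, 151, 119, 93, 106, 140, 142, 144, 144, 146] 
    [151, 140, 145, 97, 106, 93, 95, 131, 134, 178, 178, 180, 180, 179, 178, 177, 177, 174, 172, 174, 173, 172, 117, 93, 107, 139, 141, 143, 145, 145]
262 [105, 132, 120, 83, 111, 91, 87, 126, 152, 151, 151, 128, 59, 173, 177, 175, 111, 78, 153, 153, 152, 154, 98, 91, 128, 141, 139, 140, 142, 141] 
    [67, 128, 120, 87, 114, 98, 93, 131, 175, 177, 177, 180, 179, 178, 179, 176, 173, 172, 172, 168, 167, 165, 101, 144, 137, 140, 140, 142, 99, 63]
```

>>> play_rows --dp '[[0,0.15,0],[0,0.15,0],[0,0,0]]' --dr '[[0,0,0],[0,0,0],[0,0,0]]' --hand '[40,40,40]'

```text
time: 8.85
ee_pos: [0.5551, 0.3599, 0.0057]
tcp_rot: [[-0.219, 0.976, -0.0], [0.976, 0.219, -0.0], [-0.0, -0.0, -1.0]]
ft_force: [0.3, -0.2, -0.7]
width: 0.465
grip_force: 0.0
```

```bash
python3 - <<'E'
from h import *
c,im=snap("wrist","E4"); togo(None)
_,e3=load("E3")
z=lambda i:cv2.resize(i[150:370,170:400],(399,381),interpolation=cv2.INTER_CUBIC)
cv2.imwrite("pics/E4v.png",np.hstack([z(e3),z(im)]))
E
```

```text
t 8.9 at [0.5547 0.3598 0.0056] tool y yaw 12.64 q [26.3 25.7 83.2 -0.  71.1 13.7] w 39.7
```

View pics/E4v.png

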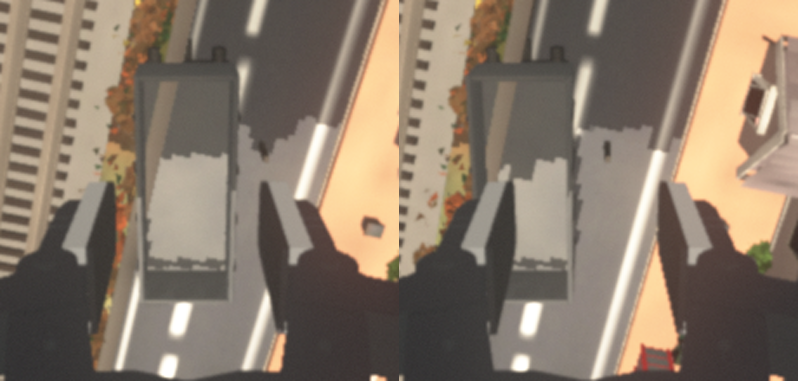

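>>> play_rows --dp '[[0,-0.15,0],[0,-0.16,0],[0,0,0.05],[0,0,0.05],[0,0,0]]' --dr '[[0,0,0],[0,0,0],[0,0,0],[0,0,0],[0,0,0]]' --hand '[50,50,50,50,50]'

```text
time: 9.52
ee_pos: [0.5362, 0.3557, -0.0005]
tcp_rot: [[-0.219, 0.976, -0.0], [0.976, 0.219, -0.0], [-0.0, -0.0, -1.0]]
ft_force: [-0.6, 0.2, 0.2]
width: 0.584
grip_force: 0.0
```

>>> play_rows --dp '[[0,0,0.05],[0,0,0.05],[0,0,0]]' --dr '[[0,0,0],[0,0,0],[0,0,0]]' --hand '[50,50,50]'

```text
time: 9.9
ee_pos: [0.5361, 0.3557, -0.0065]
tcp_rot: [[-0.219, 0.976, -0.001], [0.976, 0.219, -0.0], [-0.0, -0.001, -1.0]]
ft_force: [-0.5, 0.1, 0.5]
width: 0.585
grip_force: 0.0
```

>>> play_rows --dp '[[0,0,0.05],[0,0,0]]' --dr '[[0,0,0],[0,0,0]]' --hand '[50,50]'

```text
time: 10.15
ee_pos: [0.5361, 0.3557, -0.0094]
tcp_rot: [[-0.219, 0.976, -0.0], [0.976, 0.219, -0.0], [-0.0, -0.0, -1.0]]
ft_force: [-0.0, 0.6, -0.1]
width: 0.58
grip_force: 0.0
```

>>> play_rows --dp '[[0,0,0.05],[0,0,0.05],[0,0,0]]' --dr '[[0,0,0],[0,0,0],[0,0,0]]' --hand '[50,50,50]'

```text
time: 10.52
ee_pos: [0.5361, 0.3557, -0.0155]
tcp_rot: [[-0.219, 0.976, -0.0], [0.976, 0.219, -0.0], [-0.0, -0.001, -1.0]]
ft_force: [-0.2, -0.5, -0.9]
width: 0.59
grip_force: 0.0
```

```bash
python3 - <<'E'
from h import *
snap("wrist","E5"); togo(None)
E
```

```text
t 10.57 at [ 0.5362  0.3557 -0.0153] tool y yaw 12.66 q [26.7 25.  86.9 -0.  68.1 14.1] w 49.8
```

```bash
cat > match.py <<'E'
from h import *
def match(a,b,ratio=.75,maxerr=1.2):
    ca,ia=load(a);cb,ib=load(b); S=cv2.SIFT_create(3000,contrastThreshold=.015)
    msk=np.full((420,560),255,np.uint8); msk[270:]=0
    ka,da=S.detectAndCompute(ia,msk);kb,db=S.detectAndCompute(ib,msk)
    out=[]
    for m in cv2.BFMatcher().knnMatch(da,db,k=2):
        if m[0].distance<ratio*m[1].distance:
            p=ka[m[0].queryIdx].pt;q=kb[m[0].trainIdx].pt; X=tri([ca,cb],[p,q])
            e=max(np.linalg.norm(proj(ca,X)-p),np.linalg.norm(proj(cb,X)-q))
            if e<maxerr and abs(X[2])<.3: out.append([*X,*p])
    return np.array(out)
E
python3 - <<'E'
from match import *
for a,b in (("A1","A2"),("B1","B2"),("E1","E3"),("E1","E5")):
    M=match(a,b); print(a,b,len(M))
    for lo,hi in ((.2,.33),(.33,.41),(.41,.44),(.44,.5),(.5,.56),(.56,.6),(.6,.65)):
        z=M[(M[:,0]>lo)&(M[:,0]<hi),2]
        if len(z)>2: print("  x",lo,hi,len(z),"z pct",np.percentile(z,[10,25,50,75,90]).round(4))
E
```

```text
A1 A2 126
  x 0.33 0.41 22 z pct [0.0043 0.0046 0.0048 0.0051 0.0054]
  x 0.44 0.5 27 z pct [0.0029 0.0032 0.0037 0.0049 0.0061]
  x 0.5 0.56 53 z pct [-0.0018 -0.      0.0025  0.0058  0.012 ]
  x 0.56 0.6 19 z pct [0.0001 0.0032 0.0052 0.0071 0.0121]
B1 B2 213
  x 0.2 0.33 8 z pct [-0.0037  0.0138  0.0221  0.0221  0.0221]
  x 0.33 0.41 18 z pct [0.0322 0.0368 0.0381 0.0399 0.0456]
  x 0.41 0.44 3 z pct [0.0747 0.1116 0.1731 0.2237 0.254 ]
  x 0.44 0.5 55 z pct [0.002  0.0028 0.0034 0.0042 0.0146]
  x 0.5 0.56 114 z pct [-0.0024  0.0004  0.0017  0.0067  0.0232]
  x 0.56 0.6 15 z pct [-0.0011  0.0004  0.0165  0.0243  0.0328]
E1 E3 82
  x 0.44 0.5 37 z pct [0.0009 0.0026 0.0044 0.006  0.0085]
  x 0.5 0.56 33 z pct [-0.0055  0.0002  0.0022  0.0063  0.0268]
  x 0.6 0.65 8 z pct [0.0005 0.0011 0.0051 0.0067 0.0197]
E1 E5 51
  x 0.44 0.5 22 z pct [0.0025 0.004  0.0046 0.0056 0.0066]
  x 0.5 0.56 21 z pct [-0.0069 -0.0014  0.0039  0.0049  0.0116]
  x 0.6 0.65 5 z pct [0.0008 0.0009 0.0009 0.0054 0.0335]
```

```bash
python3 - <<'E'
from h import *
c,_=load("E3"); e=np.array([.5368,.3559,.0059]); R=rot(12.66)
for b in (0,.01,.02,.03,.04,.05):
    print(b,[ (proj(c,e+R@np.array([x,y,-b]))[0]).round(0).tolist() for x in (.011,-.011) for y in (-.02,.02)])
print("obs tips inner: left (233,257) right (321,257)")
_,im=load("E5"); z=cv2.resize(im[150:420,130:430],None,fx=2.2,fy=2.2,interpolation=cv2.INTER_CUBIC); print(z.shape); cv2.imwrite("pics/E5v.png",z)
E
```

```text
0 [[244.0, 225.0], [313.0, 225.0], [246.0, 260.0], [311.0, 260.0]]
0.01 [[243.0, 231.0], [314.0, 231.0], [244.0, 267.0], [313.0, 267.0]]
0.02 [[241.0, 238.0], [317.0, 238.0], [242.0, 275.0], [315.0, 276.0]]
0.03 [[238.0, 245.0], [319.0, 245.0], [240.0, 285.0], [317.0, 285.0]]
0.04 [[236.0, 254.0], [321.0, 254.0], [237.0, 295.0], [320.0, 295.0]]
0.05 [[233.0, 263.0], [324.0, 263.0], [235.0, 307.0], [322.0, 307.0]]
obs tips inner: left (233,257) right (321,257)
(594, 660, 3)
```

>>> play_rows --dp '[[0,0,0.1],[0,0,0.1],[0,0,0.1],[0,0,0],[0,0,0],[0,0,0],[0,0,0],[0,0,0]]' --dr '[[0,0,0],[0,0,0],[0,0,0],[0,0,0],[0,0,0],[0,0,0],[0,0,0],[0,0,0]]' --hand '[50,50,50,26,26,26,26,26]' --squeeze 25

```text
time: 11.58
ee_pos: [0.5363, 0.3558, -0.033]
tcp_rot: [[-0.219, 0.976, 0.0], [0.976, 0.219, -0.0], [-0.0, 0.0, -1.0]]
ft_force: [0.4, 0.3, -0.3]
width: 0.371
grip_force: 29.6
```

```bash
python3 - <<'E'
from h import *
snap("wrist","E6"); togo(None)
from seg import *
tanr=lambda h,s,v:(h>8)&(h<32)&(s>60)&(v>80)
c,im=load("B1")
from match import *
# ramp/cassette: use stone look at line structure; corners by hand in B1 and B2 needed
M=match("B1","B2",.85,1.0)
k=(M[:,0]>.25)&(M[:,0]<.45)&(M[:,1]<-.18)&(M[:,2]>.005)&(M[:,2]<.08); print(M[k].round(3).tolist())
E
```

```text
t 11.62 at [ 0.5363  0.3558 -0.033 ] tool y yaw 12.66 q [26.7 26.1 87.6 -0.  66.3 14.1] w 31.7
[[0.342, -0.503, 0.014, 20.153, 69.558], [0.338, -0.488, 0.015, 31.812, 65.097], [0.362, -0.402, 0.029, 106.971, 88.282], [0.406, -0.382, 0.023, 133.522, 129.868], [0.343, -0.35, 0.069, 137.131, 63.118], [0.385, -0.349, 0.037, 155.629, 109.768], [0.376, -0.347, 0.036, 156.649, 101.338], [0.36, -0.343, 0.037, 159.318, 85.788], [0.36, -0.343, 0.037, 159.318, 85.788], [0.374, -0.343, 0.037, 160.145, 99.051], [0.383, -0.341, 0.038, 162.761, 107.851], [0.394, -0.341, 0.038, 163.189, 118.688], [0.366, -0.337, 0.037, 165.283, 91.605], [0.366, -0.337, 0.037, 165.283, 91.605], [0.404, -0.338, 0.039, 166.901, 128.035], [0.364, -0.335, 0.037, 167.107, 88.538], [0.398, -0.332, 0.039, 171.973, 123.042], [0.398, -0.332, 0.039, 171.973, 123.042], [0.359, -0.325, 0.041, 174.396, 84.153], [0.346, -0.322, 0.04, 176.457, 69.975], [0.346, -0.322, 0.04, 176.457, 69.975], [0.357, -0.322, 0.04, 177.74, 82.061], [0.357, -0.322, 0.04, 177.74, 82.061], [0.348, -0.314, 0.039, 185.172, 72.297], [0.404, -0.311, 0.042, 190.942, 128.935], [0.411, -0.303, 0.045, 198.572, 135.819], [0.363, -0.292, 0.046, 205.547, 88.027], [0.361, -0.289, 0.046, 208.38, 85.43], [0.361, -0.289, 0.046, 208.38, 85.43], [0.429, -0.257, 0.05, 241.698, 152.957], [0.301, -0.242, 0.019, 254.953, 26.17], [0.304, -0.241, 0.022, 255.33, 30.14], [0.304, -0.241, 0.022, 255.33, 30.14], [0.304, -0.241, 0.022, 255.33, 30.14], [0.304, -0.241, 0.022, 255.33, 30.14], [0.304, -0.241, 0.022, 255.33, 30.14], [0.42, -0.228, 0.056, 268.106, 145.376], [0.414, -0.228, 0.053, 268.302, 138.566], [0.414, -0.228, 0.053, 268.302, 138.566]]
```

```bash
python3 - <<'E'
from h import *
Z=lambda s:.047+.14*s   # height along axis
for n in ("B1","B2"):
    c,im=load(n); hsv=cv2.cvtColor(im,cv2.COLOR_BGR2HSV)
    m=((hsv[...,1]<45)&(hsv[...,2]>185)).astype(np.uint8); m=cv2.morphologyEx(m,cv2.MORPH_CLOSE,np.ones((9,9)))
    u,v=proj(c,[.39,-.27,.047])[0].astype(int)
    cs=cv2.findContours(m,cv2.RETR_EXTERNAL,cv2.CHAIN_APPROX_NONE)[0]
    k=[q for q in cs if cv2.pointPolygonTest(q,(float(u),float(v)),True)>-15]; k=max(k,key=cv2.contourArea)
    ap=cv2.approxPolyDP(k,5,True).reshape(-1,2); print(n,"area",cv2.contourArea(k),ap.tolist())
    # world using sloped plane: iterate height from approximate axis
    o=np.array([.39,-.27]);a=np.radians(75);d=np.array([np.cos(a),np.sin(a)])
    P=[]
    for p in ap:
        z=.047
        for _ in range(4):
            X=onplane(c,[p],z)[0]; z=.047+.14*((X[:2]-o)@d)
        P.append([*X[:2].round(4),round(z,3)])
    print(P)
    # tan cassette
    m=((hsv[...,0]>8)&(hsv[...,0]<30)&(hsv[...,1]>70)&(hsv[...,2]>120)).astype(np.uint8); m[:, :]=cv2.morphologyEx(m,cv2.MORPH_CLOSE,np.ones((5,5)))
    u,v=proj(c,[.345,-.45,.025])[0].astype(int)
    cs=cv2.findContours(m,cv2.RETR_EXTERNAL,cv2.CHAIN_APPROX_NONE)[0]
    k=[q for q in cs if cv2.pointPolygonTest(q,(float(u),float(v)),True)>-15]
    if k: k=max(k,key=cv2.contourArea); print("cassette",cv2.approxPolyDP(k,5,True).reshape(-1,2).tolist())
E
```

```text
B1 area 9749.5 [[0, 43], [157, 90], [159, 101], [147, 102], [0, 59], [156, 107], [162, 131], [155, 134], [253, 163], [268, 160], [284, 98], [274, 91], [167, 61], [136, 66], [163, 68], [159, 84], [147, 85]]
[[np.float64(0.315), np.float64(-0.5212), np.float64(0.01)], [np.float64(0.3647), np.float64(-0.3459), np.float64(0.036)], [np.float64(0.3758), np.float64(-0.3448), np.float64(0.036)], [np.float64(0.3767), np.float64(-0.3584), np.float64(0.035)], [np.float64(0.331), np.float64(-0.5252), np.float64(0.01)], [np.float64(0.3819), np.float64(-0.3487), np.float64(0.036)], [np.float64(0.4069), np.float64(-0.3443), np.float64(0.038)], [np.float64(0.4102), np.float64(-0.3527), np.float64(0.037)], [np.float64(0.4397), np.float64(-0.2444), np.float64(0.052)], [np.float64(0.4361), np.float64(-0.2282), np.float64(0.054)], [np.float64(0.3735), np.float64(-0.2114), np.float64(0.054)], [np.float64(0.3667), np.float64(-0.2216), np.float64(0.053)], [np.float64(0.3367), np.float64(-0.3323), np.float64(0.037)], [np.float64(0.3408), np.float64(-0.3667), np.float64(0.032)], [np.float64(0.3433), np.float
[... 781 characters left out ...]
, np.float64(0.034)], [np.float64(0.41), np.float64(-0.3537), np.float64(0.036)], [np.float64(0.4265), np.float64(-0.2938), np.float64(0.045)], [np.float64(0.3991), np.float64(-0.2745), np.float64(0.047)], [np.float64(0.3665), np.float64(-0.2313), np.float64(0.051)], [np.float64(0.3366), np.float64(-0.3305), np.float64(0.037)], [np.float64(0.341), np.float64(-0.351), np.float64(0.034)], [np.float64(0.346), np.float64(-0.3395), np.float64(0.036)], [np.float64(0.3597), np.float64(-0.3403), np.float64(0.036)]]
cassette [[90, 10], [96, 25], [87, 66], [278, 124], [277, 115], [287, 120], [289, 109], [199, 79], [289, 102], [294, 93], [179, 60], [184, 55], [294, 86], [299, 74], [288, 75], [287, 64]]
```

>>> play_rows --dp '[[0,0,-0.15],[0,0,-0.4],[0,0,-0.8],[0,0,-0.8],[0,0,-0.8]]' --dr '[[0,0,0],[0,0,0],[0,0,0],[0,0,0],[0,0,0]]' --hand '[26,26,26,26,26]'

```text
time: 12.25
ee_pos: [0.5361, 0.3557, 0.1463]
tcp_rot: [[-0.219, 0.976, 0.001], [0.976, 0.219, 0.0], [0.0, 0.001, -1.0]]
ft_force: [-0.0, -0.1, 0.0]
width: 0.376
grip_force: 29.6
```

```bash
python3 - <<'E'
from h import *
plan([.3933,-.2689,.085],-15.3,8)
E
```

```text
t 12.25 at [0.5361 0.3557 0.1463] tool y yaw 12.66 q [26.7 17.9 76.9 -0.  85.2 14.1] w 32.1
n 12 dr [-0.03, 0.13, 0.47]
dp [[-0.8, -0.38, 0.08], [-0.82, -0.35, 0.08], [-0.84, -0.32, 0.06], [-0.84, -0.29, 0.06], [-0.86, -0.25, 0.04], [-0.87, -0.21, 0.03], [-0.87, -0.18, 0.03], [-0.88, -0.14, 0.01], [-0.89, -0.11, -0.0], [-0.89, -0.07, -0.01], [-0.9, -0.04, -0.02], [-0.89, 0.01, -0.03]]
```

>>> play_rows --dp '[[-0.8,-0.38,0.08],[-0.82,-0.35,0.08],[-0.84,-0.32,0.06],[-0.84,-0.29,0.06],[-0.86,-0.25,0.04],[-0.87,-0.21,0.03],[-0.87,-0.18,0.03],[-0.88,-0.14,0.01],[-0.89,-0.11,0],[-0.89,-0.07,0]]' --dr '[[-0.03,0.13,0.47],[-0.03,0.13,0.47],[-0.03,0.13,0.47],[-0.03,0.13,0.47],[-0.03,0.13,0.47],[-0.03,0.13,0.47],[-0.03,0.13,0.47],[-0.03,0.13,0.47],[-0.03,0.13,0.47],[-0.03,0.13,0.47]]' --hand '[26,26,26,26,26,26,26,26,26,26]'

```text
time: 13.5
ee_pos: [0.4158, -0.1661, 0.0935]
tcp_rot: [[0.188, 0.982, 0.026], [0.975, -0.19, 0.112], [0.115, 0.004, -0.993]]
ft_force: [1.4, 0.5, -1.2]
width: 0.374
grip_force: 29.7
```

```bash
python3 - <<'E'
from h import *
plan([.3933,-.2689,.06],-15.3,8)
E
```

```text
t 13.5 at [ 0.4158 -0.1661  0.0935] tool y yaw -10.96 q [-36.6  -2.2 106.2   6.2  78.7 -27. ] w 31.9
n 2 dr [-0.03, 0.14, 0.43]
dp [[-0.9, -0.02, 0.18], [-0.91, 0.01, 0.16]]
```

>>> play_rows --dp '[[-0.8,0,0.1],[-0.7,0,0.1],[0,0,0],[0,0,0]]' --dr '[[0,0.13,0.47],[0,0.13,0.2],[0,0,0],[0,0,0]]' --hand '[26,26,26,26]'

```text
time: 14.0
ee_pos: [0.3982, -0.2502, 0.0704]
tcp_rot: [[0.244, 0.969, 0.029], [0.96, -0.246, 0.134], [0.138, -0.004, -0.99]]
ft_force: [0.1, -0.2, -1.2]
width: 0.374
grip_force: 29.7
```

```bash
python3 - <<'E'
from h import *
plan([.3933,-.2689,.06],-15.3,8); snap("wrist","R0")
E
```

```text
t 14.0 at [ 0.3982 -0.2502  0.0704] tool y yaw -14.21 q [-46.6   3.1 103.9   6.7  77.6 -34.1] w 31.9
n 1 dr [-0.08, 0.02, 0.21]
dp [[-0.34, -0.0, 0.13]]
```

>>> play_rows --dp '[[-0.34,0,0.13],[0,0,0],[0,0,0]]' --dr '[[-0.08,0.02,0.21],[0,0,0],[0,0,0]]' --hand '[26,26,26]'

```text
time: 14.42
ee_pos: [0.3933, -0.2687, 0.0594]
tcp_rot: [[0.261, 0.965, 0.036], [0.955, -0.264, 0.135], [0.14, -0.001, -0.99]]
ft_force: [0.4, -0.3, 0.7]
width: 0.377
grip_force: 29.7
```

```bash
python3 - <<'E'
from h import *
plan([.3933,-.2689,.0175],-15.3,8,n=5)
E
```

```text
t 14.43 at [ 0.3933 -0.2687  0.0594] tool y yaw -15.3 q [-48.7   4.5 103.8   6.9  76.3 -35.3] w 32.2
n 5 dr [-0.0, -0.0, -0.0]
dp [[-0.02, 0.0, 0.14], [-0.02, 0.0, 0.14], [-0.02, 0.0, 0.13], [-0.02, 0.0, 0.14], [-0.02, 0.0, 0.14]]
```

>>> play_rows --dp '[[-0.02,0,0.14],[-0.02,0,0.14],[-0.02,0,0.14],[-0.02,0,0.13],[-0.02,0,0.09],[0,0,0],[0,0,0]]' --dr '[[0,0,0],[0,0,0],[0,0,0],[0,0,0],[0,0,0],[0,0,0],[0,0,0]]' --hand '[26,26,26,26,26,26,26]'

```text
time: 15.3
ee_pos: [0.3933, -0.2695, 0.0208]
tcp_rot: [[0.261, 0.965, 0.037], [0.955, -0.264, 0.134], [0.139, -0.0, -0.99]]
ft_force: [-0.1, -0.6, 0.2]
width: 0.374
grip_force: 29.7
```

>>> play_rows --dp '[[0,0,0.03],[0,0,0],[0,0,0]]' --dr '[[0,0,0],[0,0,0],[0,0,0]]' --hand '[26,26,26]'

```text
time: 15.68
ee_pos: [0.3933, -0.2692, 0.0189]
tcp_rot: [[0.261, 0.965, 0.036], [0.955, -0.264, 0.134], [0.139, -0.0, -0.99]]
ft_force: [0.0, -0.0, -0.2]
width: 0.372
grip_force: 29.7
```

>>> play_rows --dp '[[0,0,0.03],[0,0,0.02],[0,0,0]]' --dr '[[0,0,0],[0,0,0],[0,0,0]]' --hand '[26,26,26]'

```text
time: 16.05
ee_pos: [0.3933, -0.2687, 0.0157]
tcp_rot: [[0.261, 0.965, 0.036], [0.955, -0.264, 0.135], [0.139, -0.001, -0.99]]
ft_force: [1.0, -0.0, 0.4]
width: 0.377
grip_force: 29.7
```

>>> play_rows --dp '[[0,0,0.02],[0,0,0],[0,0,0]]' --dr '[[0,0,0],[0,0,0],[0,0,0]]' --hand '[26,26,26]'

```text
time: 16.42
ee_pos: [0.3934, -0.2686, 0.0146]
tcp_rot: [[0.261, 0.965, 0.036], [0.955, -0.264, 0.135], [0.139, -0.0, -0.99]]
ft_force: [0.8, 0.2, -1.1]
width: 0.372
grip_force: 29.7
```

>>> play_rows --dp '[[0,0,0],[0,0,0],[0,0,0],[0,0,0],[0,0,0],[0,0,0],[0,0,-0.3],[0,0,-0.8],[0,0,-0.8],[0,0,-0.5]]' --dr '[[0,0,0],[0,0,0],[0,0,0],[0,0,0],[0,0,0],[0,0,0],[0,0,0],[0,0,0],[0,0,0],[0,0,0]]' --hand '[50,50,50,50,50,50,50,50,50,50]'

```text
time: 17.68
ee_pos: [0.3884, -0.2885, 0.1596]
tcp_rot: [[0.261, 0.965, 0.038], [0.955, -0.264, 0.133], [0.138, 0.001, -0.99]]
ft_force: [0.4, 0.3, -0.4]
width: 0.589
grip_force: 0.0
```

```bash
python3 - <<'E'
from h import *
c,im=snap("wrist","R1"); t,it=snap("top","T3"); togo(None)
_,t0=load("T3"); t00=cv2.imread("pics/top0.png")
d=np.array([.2639,.9646]);n=np.array([-.9646,.2639])
b=lambda i:cv2.cvtColor(i,cv2.COLOR_BGR2GRAY)
# brightness along the cassette/ramp centre line in top camera, before and after
for s in np.arange(-.46,-.09,.012):
    x=s*d-.4503*n; z=.047+.14*(s+.1602)+.02
    u,v=proj(t,[*x,z])[0].round().astype(int); print(round(s+.1602,3),b(t00)[v,u],b(it)[v,u],end=" | ")
cv2.imwrite("pics/R1v.png",im)
E
```

```text
t 17.77 at [ 0.3889 -0.2893  0.1604] tool y yaw -15.31 q [-50.6   1.   95.2   6.5  88.2 -35.8] w 50.2
-0.3 117 101 | -0.288 115 102 | -0.276 78 67 | -0.264 135 53 | -0.252 215 102 | -0.24 217 101 | -0.228 206 105 | -0.216 208 99 | -0.204 207 103 | -0.192 205 103 | -0.18 207 196 | -0.168 209 187 | -0.156 210 188 | -0.144 210 189 | -0.132 174 156 | -0.12 205 186 | -0.108 220 199 | -0.096 199 180 | -0.084 206 187 | -0.072 255 247 | -0.06 255 228 | -0.048 255 235 | -0.036 242 237 | -0.024 255 192 | -0.012 251 50 | 0.0 255 255 | 0.012 244 109 | 0.024 255 126 | 0.036 255 120 | 0.048 255 229 | 0.06 69 225 |
```

```bash
python3 - <<'E'
from h import *
c1,_=load("B1");c2,_=load("B2")
f=lambda P,o,off:np.array(o)+(np.array(P)-np.array(off))/2.494
a=f([(482,337),(636,354),(630,418),(480,398)],(121,217),(448.8,299.2)); b=f([(43,490),(190,513),(180,568),(38,545)],(233,217),(0,448.8))
X=np.array([tri([c1,c2],[p,q]) for p,q in zip(a,b)]);print(X.round(3).tolist(),X.mean(0).round(4)); v=(X[1]+X[2]-X[0]-X[3]);print(np.degrees(np.arctan2(v[1],v[0])))
plan([X.mean(0)[0],X.mean(0)[1],.09],np.degrees(np.arctan2(v[1],v[0]))-90,0)
E
```

```text
[[0.53, -0.396, 0.025], [0.543, -0.322, 0.02], [0.575, -0.326, 0.022], [0.56, -0.399, 0.03]] [ 0.5521 -0.3605  0.0243]
79.024276251481
t 17.77 at [ 0.3889 -0.2893  0.1604] tool y yaw -15.31 q [-50.6   1.   95.2   6.5  88.2 -35.8] w 50.2
n 4 dr [0.03, -0.39, -0.22]
dp [[-0.15, 0.73, 0.28], [-0.15, 0.73, 0.28], [-0.15, 0.73, 0.29], [-0.16, 0.73, 0.29]]
```

>>> play_rows --dp '[[-0.15,0.73,0.28],[-0.15,0.73,0.28],[-0.15,0.73,0.29],[-0.15,0.73,0.29],[0,0,0],[0,0,0]]' --dr '[[0,-0.4,-0.2],[0,-0.4,-0.2],[0,-0.4,-0.2],[0,-0.4,-0.2],[0,0,0],[0,0,0]]' --hand '[52,52,52,52,52,52]'

```text
time: 18.52
ee_pos: [0.5508, -0.3584, 0.0858]
tcp_rot: [[0.196, 0.981, 0.003], [0.981, -0.196, 0.0], [0.001, 0.003, -1.0]]
ft_force: [-0.5, -0.9, -0.6]
width: 0.606
grip_force: 0.0
```

```bash
python3 - <<'E'
from seg import *
c,im=snap("wrist","L1"); togo(None)
pale=lambda h,s,v:(h>5)&(h<30)&(s>35)&(s<150)&(v>110)
dred=lambda h,s,v:((h<8)|(h>168))&(s>90)
both=lambda h,s,v:pale(h,s,v)|dred(h,s,v)
for f in (pale,dred,both): seg("L1",f,(.552,-.36),.03,55)
u=proj(c,[.552,-.36,.03])[0];print(u); h=cv2.cvtColor(im,cv2.COLOR_BGR2HSV); print([h[int(u[1]),int(u[0])+k].tolist() for k in range(-30,31,4)])
E
```

```text
t 18.57 at [ 0.5507 -0.3587  0.0866] tool y yaw -11.33 q [-39.9  21.3  79.4   0.1  79.1 -28.6] w 51.7
L1 z 0.03 centre 0.5383 -0.3623 yaw 84.3 size 75.4 57.6 px (225, 172, 76, 96)
L1 z 0.03 centre 0.552 -0.3607 yaw 79.9 size 78.1 30.4 px (260, 166, 41, 98)
L1 z 0.03 centre 0.5385 -0.3598 yaw 79.9 size 81.2 57.4 px (225, 166, 76, 102)
[279.97251326 215.92005243]
[[19, 74, 114], [16, 45, 107], [18, 41, 105], [4, 124, 128], [17, 89, 160], [17, 89, 155], [17, 85, 222], [19, 85, 229], [17, 90, 212], [17, 94, 182], [18, 90, 205], [17, 92, 213], [10, 117, 105], [11, 54, 100], [15, 37, 97], [13, 37, 96]]
```

```bash
python3 - <<'E'
from h import *
plan([.552,-.3607,-.036],-10.1,0,n=5)
E
```

```text
t 18.57 at [ 0.5507 -0.3587  0.0866] tool y yaw -11.33 q [-39.9  21.3  79.4   0.1  79.1 -28.6] w 51.7
n 5 dr [0.01, -0.0, -0.05]
dp [[-0.01, 0.0, 0.41], [-0.0, 0.01, 0.41], [-0.01, 0.0, 0.41], [-0.0, 0.01, 0.4], [-0.01, 0.0, 0.41]]
```

>>> play_rows --dp '[[-0.01,0.01,0.5],[-0.01,0.01,0.5],[-0.01,0,0.5],[0,0,0.35],[0,0,0.19],[0,0,0],[0,0,0],[0,0,0],[0,0,0],[0,0,0]]' --dr '[[0,0,-0.1],[0,0,-0.1],[0,0,-0.05],[0,0,0],[0,0,0],[0,0,0],[0,0,0],[0,0,0],[0,0,0],[0,0,0]]' --hand '[52,52,52,52,52,26,26,26,26,26]' --squeeze 30

```text
time: 19.82
ee_pos: [0.5531, -0.3613, -0.0351]
tcp_rot: [[0.175, 0.985, 0.005], [0.985, -0.175, -0.002], [-0.001, 0.006, -1.0]]
ft_force: [-0.9, -0.1, 7.2]
width: 0.372
grip_force: 36.3
```

```bash
python3 - <<'E'
from h import *
togo(None)
E
```

```text
t 19.82 at [ 0.5531 -0.3613 -0.0351] tool y yaw -10.06 q [-39.9  27.8  85.4   0.1  66.6 -29.9] w 31.7
```

>>> play_rows --dp '[[0,0,-0.1],[0,0,-0.4],[0,0,-0.8],[0,0,-0.8],[0,0,-0.4],[0,0,0]]' --dr '[[0,0,0],[0,0,0],[0,0,0],[0,0,0],[0,0,0],[0,0,0]]' --hand '[26,26,26,26,26,26]'

```text
time: 20.58
ee_pos: [0.5528, -0.3614, 0.1165]
tcp_rot: [[0.175, 0.985, 0.007], [0.985, -0.175, -0.003], [-0.002, 0.008, -1.0]]
ft_force: [-0.7, 0.1, 0.2]
width: 0.381
grip_force: 32.6
```

```bash
python3 - <<'E'
from h import *
plan([.3934,-.2686,.065],-15.3,8)
E
```

```text
t 20.57 at [ 0.5528 -0.3614  0.1165] tool y yaw -10.06 q [-39.9  20.5  77.    0.1  82.1 -29.9] w 32.5
n 4 dr [0.0, 0.4, 0.26]
dp [[0.26, -0.72, 0.21], [0.25, -0.73, 0.22], [0.21, -0.74, 0.22], [0.19, -0.73, 0.23]]
```

>>> play_rows --dp '[[0.26,-0.72,0.21],[0.25,-0.73,0.22],[0.21,-0.74,0.22],[0.19,-0.73,0.23],[0,0,0],[0,0,0]]' --dr '[[0,0.4,0.26],[0,0.4,0.26],[0,0.4,0.26],[0,0.4,0.26],[0,0,0],[0,0,0]]' --hand '[26,26,26,26,26,26]'

```text
time: 21.32
ee_pos: [0.3929, -0.2686, 0.0632]
tcp_rot: [[0.261, 0.965, 0.035], [0.955, -0.263, 0.135], [0.139, -0.002, -0.99]]
ft_force: [0.4, -0.1, -0.6]
width: 0.375
grip_force: 32.5
```

```bash
python3 - <<'E'
from h import *
plan([.3934,-.2686,.0155],-15.3,8,n=5)
E
```

```text
t 21.32 at [ 0.3929 -0.2686  0.0632] tool y yaw -15.26 q [-48.7   4.2 103.6   6.8  76.8 -35.3] w 32.1
n 5 dr [-0.0, 0.0, 0.0]
dp [[-0.02, 0.0, 0.16], [-0.02, 0.0, 0.15], [-0.03, 0.01, 0.16], [-0.02, -0.0, 0.16], [-0.02, -0.0, 0.16]]
```

>>> play_rows --dp '[[-0.02,0,0.2],[-0.02,0,0.2],[-0.03,0,0.2],[-0.02,0,0.13],[-0.02,0,0.07],[0,0,0],[0,0,0]]' --dr '[[0,0,0],[0,0,0],[0,0,0],[0,0,0],[0,0,0],[0,0,0],[0,0,0]]' --hand '[26,26,26,26,26,26,26]'

```text
time: 22.2
ee_pos: [0.3928, -0.2684, 0.0153]
tcp_rot: [[0.261, 0.965, 0.035], [0.955, -0.263, 0.134], [0.139, -0.001, -0.99]]
ft_force: [-0.4, -0.4, -0.9]
width: 0.378
grip_force: 32.6
```

>>> play_rows --dp '[[0,0,0.02],[0,0,0],[0,0,0]]' --dr '[[0,0,0],[0,0,0],[0,0,0]]' --hand '[26,26,26]'

```text
time: 22.58
ee_pos: [0.3927, -0.268, 0.0138]
tcp_rot: [[0.261, 0.965, 0.035], [0.955, -0.263, 0.135], [0.139, -0.002, -0.99]]
ft_force: [-0.2, -0.7, 0.1]
width: 0.371
grip_force: 32.6
```

>>> play_rows --dp '[[0,0,0.02],[0,0,0],[0,0,0],[0,0,0],[0,0,0],[0,0,0],[0,0,-0.3],[0,0,-0.8],[0,0,-0.8],[0,0,-0.3]]' --dr '[[0,0,0],[0,0,0],[0,0,0],[0,0,0],[0,0,0],[0,0,0],[0,0,0],[0,0,0],[0,0,0],[0,0,0]]' --hand '[26,26,50,50,50,50,50,50,50,50]'

```text
time: 23.82
ee_pos: [0.3886, -0.2865, 0.1459]
tcp_rot: [[0.26, 0.965, 0.037], [0.956, -0.263, 0.132], [0.137, 0.001, -0.991]]
ft_force: [-0.6, 0.0, -1.2]
width: 0.587
grip_force: 0.0
```

```bash
cat > casschk.py <<'E'
from h import *
def chk(name):
    t,it=snap("top",name); t00=cv2.imread("pics/top0.png")
    d=np.array([.2639,.9646]);n=np.array([-.9646,.2639])
    for s in np.arange(-.46,-.09,.012):
        x=s*d-.4503*n; z=.047+.14*(s+.1602)+.02
        u,v=proj(t,[*x,z])[0].round().astype(int); print(round(s+.1602,3),it[v,u].tolist(),end=" | ")
E
python3 - <<'E'
from casschk import *
chk("T4"); togo(None); 
plan([.565,-.178,.09],17,0)
E
```

```text
-0.3 [98, 104, 105] | -0.288 [105, 101, 104] | -0.276 [40, 57, 80] | -0.264 [58, 62, 64] | -0.252 [98, 110, 114] | -0.24 [97, 104, 111] | -0.228 [95, 101, 110] | -0.216 [93, 102, 104] | -0.204 [91, 96, 101] | -0.192 [66, 93, 122] | -0.18 [30, 35, 70] | -0.168 [100, 129, 155] | -0.156 [62, 75, 89] | -0.144 [137, 180, 215] | -0.132 [82, 104, 122] | -0.12 [100, 127, 148] | -0.108 [52, 58, 109] | -0.096 [81, 133, 189] | -0.084 [107, 178, 232] | -0.072 [216, 217, 224] | -0.06 [210, 235, 245] | -0.048 [214, 233, 242] | -0.036 [215, 233, 243] | -0.024 [147, 167, 179] | -0.012 [66, 70, 73] | 0.0 [255, 255, 255] | 0.012 [105, 108, 119] | 0.024 [121, 126, 136] | 0.036 [117, 124, 136] | 0.048 [166, 188, 204] | 0.06 [202, 225, 236] | t 23.88 at [ 0.3888 -0.2868  0.1467] tool y yaw -15.26 q [-50.4   1.3  96.5   6.5  86.7 -35.8] w 50.1
t 23.88 at [ 0.3888 -0.2868  0.1467] tool y yaw -15.26 q [-50.4   1.3  96.5   6.5  86.7 -35.8] w 50.1
n 7 dr [0.07, -0.22, -0.92]
dp [[0.34, 0.34, 0.18], [0.31, 0.36, 0.18], [0.29, 0.39, 0.17], [0.26, 0.41, 0.16], [0.22, 0.43, 0.15], [0.2, 0.45, 0.15], [0.16, 0.47, 0.14]]
```

>>> play_rows --dp '[[0.34,0.34,0.18],[0.31,0.36,0.18],[0.29,0.39,0.17],[0.26,0.41,0.16],[0.22,0.43,0.15],[0.2,0.45,0.15],[0.16,0.47,0.14],[0,0,0],[0,0,0]]' --dr '[[0.05,-0.22,-0.92],[0.05,-0.22,-0.92],[0.05,-0.22,-0.92],[0.05,-0.22,-0.92],[0.05,-0.22,-0.92],[0.05,-0.22,-0.92],[0.05,-0.22,-0.92],[0,0,0],[0,0,0]]' --hand '[55,55,55,55,55,55,55,55,55]'

```text
time: 25.0
ee_pos: [0.564, -0.1764, 0.086]
tcp_rot: [[-0.292, 0.957, 0.005], [0.957, 0.291, 0.003], [0.001, 0.006, -1.0]]
ft_force: [0.1, -0.0, 0.5]
width: 0.647
grip_force: 0.0
```

```bash
python3 - <<'E'
from seg import *
c,im=snap("wrist","Y1"); plan([.565,-.178,.09],17,0)
h=cv2.cvtColor(im,cv2.COLOR_BGR2HSV); u,v=proj(c,[.565,-.178,.04])[0].astype(int); print(u,v)
for r in range(v-60,v+50,8): print(r,[tuple(h[r,k].tolist()) for k in range(u-36,u+40,8)])
seg("Y1",cream,(.565,-.178),.04,60)
cv2.imwrite("pics/Y1v.png",cv2.resize(im[120:300,170:390],None,fx=3,fy=3))
E
```

```text
t 25.05 at [ 0.564  -0.1768  0.0864] tool y yaw 16.92 q [-25.   13.7  89.3   0.3  76.7 -42. ] w 55.0
n 1 dr [0.07, -0.01, -0.02]
dp [[-0.02, 0.01, -0.06]]
278 221
161 [(17, 77, 96), (17, 55, 65), (15, 57, 63), (15, 56, 64), (19, 46, 151), (13, 62, 66), (17, 65, 63), (15, 67, 61), (16, 61, 63), (12, 59, 65)]
169 [(16, 72, 88), (17, 65, 63), (19, 80, 96), (16, 41, 107), (17, 42, 109), (17, 44, 109), (17, 48, 111), (17, 69, 67), (17, 62, 66), (12, 40, 96)]
177 [(16, 82, 81), (15, 64, 72), (20, 99, 159), (20, 99, 162), (20, 101, 159), (20, 101, 161), (20, 100, 164), (19, 83, 117), (16, 48, 101), (14, 43, 101)]
185 [(15, 69, 81), (16, 57, 85), (20, 101, 161), (20, 101, 164), (21, 100, 186), (20, 102, 163), (20, 102, 165), (20, 93, 118), (15, 49, 104), (13, 51, 105)]
193 [(15, 47, 97), (15, 52, 98), (25, 82, 249), (26, 76, 251), (26, 75, 251), (26, 75, 251), (20, 101, 200), (19, 96, 125), (13, 50, 107), (14, 50, 108)]
201 [(14, 48, 100), (15, 49, 104), (24, 86, 243), (26, 75, 252), (25, 74, 252), (26, 75, 252), (26, 72, 252), (20, 100, 187), (16, 55, 111), (13, 55, 111)]
209 [(14, 50, 103)
[... 602 characters left out ...]

241 [(13, 46, 106), (15, 52, 107), (15, 56, 110), (24, 89, 243), (24, 87, 245), (25, 81, 249), (25, 80, 250), (14, 57, 111), (13, 51, 114), (11, 47, 113)]
249 [(19, 41, 204), (15, 41, 123), (14, 48, 107), (26, 76, 252), (26, 76, 252), (26, 75, 251), (26, 76, 251), (13, 52, 112), (14, 50, 113), (13, 55, 116)]
257 [(23, 16, 252), (17, 44, 105), (16, 47, 104), (5, 138, 151), (4, 160, 134), (5, 153, 133), (6, 132, 126), (12, 51, 115), (14, 47, 113), (13, 94, 154)]
265 [(20, 25, 241), (14, 36, 105), (16, 42, 104), (15, 40, 101), (11, 55, 112), (14, 74, 107), (17, 47, 109), (14, 44, 110), (14, 46, 111), (12, 120, 197)]
Y1 z 0.04 centre 0.5639 -0.1759 yaw -69.5 size 53.8 30.6 px (256, 181, 44, 72)
```

```bash
python3 - <<'E'
from seg import *
c,im=load("Y1")
cv2.imwrite("pics/Y1b.png",np.vstack([im[:241],np.zeros_like(im[241:])])); json.dump(c,open("pics/Y1b.json","w"))
cream2=lambda h,s,v:(h>=17)&(h<30)&(s>64)&(v>112)
P=seg("Y1b",cream2,(.565,-.178),.04,60)
m=cv2.imread("pics/Y1b.png"); h=cv2.cvtColor(m,cv2.COLOR_BGR2HSV).astype(int); k=cream2(h[...,0],h[...,1],h[...,2])
for r in range(166,244,6):
    q=np.where(k[r,230:330])[0]; print(r,(q.min()+230,q.max()+230) if len(q) else None,end=" ")
E
```

```text
Y1b z 0.04 centre 0.5612 -0.1674 yaw -70.9 size 53.5 31.6 px (256, 169, 45, 72)
166 (np.int64(230), np.int64(239)) 172 (np.int64(230), np.int64(296)) 178 (np.int64(230), np.int64(298)) 184 (np.int64(230), np.int64(298)) 190 (np.int64(230), np.int64(298)) 196 (np.int64(230), np.int64(298)) 202 (np.int64(257), np.int64(299)) 208 (np.int64(258), np.int64(299)) 214 (np.int64(258), np.int64(299)) 220 (np.int64(258), np.int64(299)) 226 (np.int64(258), np.int64(299)) 232 (np.int64(258), np.int64(300)) 238 (np.int64(260), np.int64(263))
```

```bash
python3 - <<'E'
from h import *
plan([.5647,-.1776,-.030],19.1,0,n=5)
E
```

```text
t 25.05 at [ 0.564  -0.1768  0.0864] tool y yaw 16.92 q [-25.   13.7  89.3   0.3  76.7 -42. ] w 55.0
n 5 dr [0.01, -0.0, -0.09]
dp [[-0.0, -0.0, 0.39], [-0.01, -0.0, 0.39], [-0.0, -0.0, 0.38], [-0.0, -0.0, 0.39], [-0.01, -0.0, 0.39]]
```

>>> play_rows --dp '[[-0.01,0,0.5],[-0.01,0,0.5],[0,0,0.45],[0,0,0.3],[0,0,0.19],[0,0,0],[0,0,0],[0,0,0],[0,0,0],[0,0,0]]' --dr '[[0,0,-0.2],[0,0,-0.2],[0,0,-0.05],[0,0,0],[0,0,0],[0,0,0],[0,0,0],[0,0,0],[0,0,0],[0,0,0]]' --hand '[55,55,55,55,55,25,25,25,25,25]' --squeeze 30

```text
time: 26.3
ee_pos: [0.5661, -0.1775, -0.0291]
tcp_rot: [[-0.329, 0.944, 0.008], [0.944, 0.329, 0.002], [-0.001, 0.008, -1.0]]
ft_force: [0.2, 0.7, 2.5]
width: 0.349
grip_force: 34.4
```

```bash
python3 - <<'E'
from h import *
togo(None)
# trays: rim top masks
from seg import *
for n in ("A1","A2"):
    c,im=load(n); h=cv2.cvtColor(im,cv2.COLOR_BGR2HSV).astype(int)
    floor=((h[...,1]<60)&(h[...,2]>120)).astype(np.uint8)
    for nm,p in dict(long=(.366,.346),short=(.376,.263),middle=(.381,.175)).items():
        u,v=proj(c,[*p,.022])[0]; print(n,nm,(u.round(),v.round()))
# tan components
    m=((h[...,0]>10)&(h[...,0]<28)&(h[...,1]>85)&(h[...,2]>95)).astype(np.uint8); m[135 if n=="A1" else 117:]=0
    k,l,st,ce=cv2.connectedComponentsWithStats(m,connectivity=8)
    for i in range(1,k):
        if st[i][4]>60:
            q=np.argwhere(l==i)[:,::-1]; W=onplane(c,q,.022)[:,:2]; (a,b),(w,hh),an=cv2.minAreaRect((W*1000).astype(np.float32)); print("  ",st[i].tolist(),"rect",round(a),round(b),round(w),round(hh),round(an))
E
```

```text
t 26.3 at [ 0.5661 -0.1775 -0.0291] tool y yaw 19.23 q [-25.   20.4  95.3   0.3  63.9 -44.4] w 29.8
A1 long (np.float64(366.0), np.float64(81.0))
A1 short (np.float64(290.0), np.float64(91.0))
A1 middle (np.float64(211.0), np.float64(96.0))
   [340, 14, 57, 121, 1395] rect 362 346 119 58 3
   [181, 40, 57, 45, 316] rect 350 176 44 55 6
   [273, 48, 46, 83, 446] rect 377 270 86 44 5
   [239, 105, 5, 30, 65] rect 407 207 32 3 4
   [383, 104, 6, 31, 137] rect 406 370 33 5 2
A2 long (np.float64(490.0), np.float64(57.0))
A2 short (np.float64(412.0), np.float64(67.0))
A2 middle (np.float64(330.0), np.float64(72.0))
   [451, 0, 27, 117, 1310] rect 370 317 115 16 3
   [506, 0, 16, 41, 408] rect 331 366 37 15 3
   [304, 15, 54, 102, 871] rect 379 176 102 54 6
   [389, 23, 52, 57, 593] rect 360 264 51 53 6
   [496, 82, 18, 35, 325] rect 409 368 15 35 85
   [425, 90, 11, 19, 94] rect 410 286 21 10 24
   [388, 93, 14, 19, 124] rect 414 245 22 12 31
```

```bash
python3 - <<'E'
from h import *
Q={"middle":[("A1",[(181,45),(234,40),(244,144),(196,148)]),("A2",[(304,19),(354,15),(358,121),(313,126)])],
"short":[("A1",[(271,52),(314,48),(318,131),(278,134)]),("A2",[(389,27),(440,23),(438,109),(390,112)])],
"long":[("A1",[(340,17),(396,14),(391,147),(338,147)])]}
for k,L in Q.items():
    for n,P in L:
        c,im=load(n); W=onplane(c,P,.022)[:,:2]; v=(W[2]+W[3]-W[0]-W[1])/2
        print(k,n,W.mean(0).round(4),"yaw",np.degrees(np.arctan2(v[1],v[0])).round(1),"len",np.linalg.norm(v).round(4),"wid",np.linalg.norm(W[1]-W[0]).round(4),np.linalg.norm(W[2]-W[3]).round(4))
# line-fit of outer/inner edges using Canny in A1 around each tray
c,im=load("A1"); g=cv2.cvtColor(im,cv2.COLOR_BGR2GRAY); ls=cv2.createLineSegmentDetector().detect(g[:150])[0].reshape(-1,4)
for l in ls:
    L=np.hypot(l[2]-l[0],l[3]-l[1])
    if L>25 and 170<l[0]<410:
        W=onplane(c,[l[:2],l[2:]],.022)[:,:2]; d=W[1]-W[0]; print(l.round(1).tolist(),W.round(3).tolist(),round(np.degrees(np.arctan2(d[1],d[0]))%180,1))
E
```

```text
middle A1 [0.3819 0.1785] yaw 4.0 len 0.1081 wid 0.0566 0.0559
middle A2 [0.3814 0.1773] yaw 6.6 len 0.1074 wid 0.0519 0.0511
short A1 [0.378  0.2685] yaw 4.9 len 0.0858 wid 0.0459 0.0457
short A2 [0.3781 0.2658] yaw 6.7 len 0.0858 wid 0.053 0.0535
long A1 [0.37  0.346] yaw 2.9 len 0.1344 wid 0.0578 0.0613
[317.0, 123.4000015258789, 312.5, 85.5] [[0.411, 0.294], [0.371, 0.287]] 8.9
[390.3999938964844, 144.39999389648438, 392.20001220703125, 106.80000305175781] [[0.434, 0.379], [0.393, 0.377]] 3.1
[243.1999969482422, 141.89999389648438, 239.89999389648438, 115.4000015258789] [[0.431, 0.209], [0.402, 0.207]] 5.4
[234.6999969482422, 70.9000015258789, 230.3000030517578, 40.70000076293945] [[0.356, 0.203], [0.326, 0.199]] 6.8
[394.5, 58.099998474121094, 396.6000061035156, 14.300000190734863] [[0.343, 0.374], [0.302, 0.372]] 2.9
[241.0, 113.19999694824219, 236.1999969482422, 75.5] [[0.4, 0.208], [0.36, 0.204]] 5.6
[190.39999389648438, 74.69999694824219, 185.0, 46.79999923706055] [[0.359, 0.154], [0.332, 0.151]] 7.4
[228.3000030517578, 39.400001525878906, 181.89999389648438, 44.299999237060
[... 2728 characters left out ...]
1469727] [[0.341, 0.324], [0.31, 0.322]] 3.0
[309.29998779296875, 50.599998474121094, 308.5, 83.0999984741211] [[0.336, 0.283], [0.368, 0.283]] 179.9
[382.79998779296875, 74.4000015258789, 382.5, 103.0999984741211] [[0.359, 0.363], [0.389, 0.366]] 4.5
[344.8999938964844, 105.5999984741211, 344.6000061035156, 70.5999984741211] [[0.392, 0.324], [0.356, 0.322]] 3.8
[383.20001220703125, 140.10000610351562, 348.1000061035156, 141.39999389648438] [[0.429, 0.37], [0.431, 0.33]] 92.0
[346.70001220703125, 140.60000610351562, 347.29998779296875, 109.4000015258789] [[0.43, 0.328], [0.396, 0.327]] 2.5
[349.3999938964844, 23.700000762939453, 389.5, 21.100000381469727] [[0.31, 0.324], [0.308, 0.365]] 93.2
```

>>> play_rows --dp '[[0,0,-0.15],[0,0,-0.4],[0,0,-0.8],[0,0,-0.8],[0,0,-0.5],[0,0,0]]' --dr '[[0,0,0],[0,0,0],[0,0,0],[0,0,0],[0,0,0],[0,0,0]]' --hand '[25,25,25,25,25,25]'

```text
time: 27.05
ee_pos: [0.5656, -0.1782, 0.1324]
tcp_rot: [[-0.329, 0.944, 0.011], [0.944, 0.329, 0.0], [-0.003, 0.01, -1.0]]
ft_force: [0.0, 0.8, -1.3]
width: 0.344
grip_force: 33.9
```

```bash
python3 - <<'E'
from h import *
plan([.3723,.1764,.07],95.4,0)
E
```

```text
t 27.05 at [ 0.5656 -0.1782  0.1324] tool y yaw 19.23 q [-25.1  12.   85.9   0.3  81.6 -44.4] w 29.4
n 16 dr [0.0, 0.01, -0.95]
dp [[0.42, -0.07, 0.06], [0.41, -0.03, 0.07], [0.43, -0.0, 0.06], [0.42, 0.03, 0.06], [0.41, 0.07, 0.07], [0.41, 0.11, 0.06], [0.4, 0.13, 0.07], [0.38, 0.17, 0.06], [0.37, 0.21, 0.07], [0.35, 0.23, 0.06], [0.33, 0.26, 0.06], [0.31, 0.28, 0.07], [0.28, 0.32, 0.06], [0.26, 0.33, 0.07], [0.23, 0.35, 0.06], [0.19, 0.37, 0.07]]
```

>>> play_rows --dp '[[0.42,-0.07,0],[0.41,-0.03,0],[0.43,0,0],[0.42,0.03,0],[0.41,0.07,0],[0.41,0.11,0],[0.4,0.13,0],[0.38,0.17,0],[0.37,0.21,0],[0.35,0.23,0]]' --dr '[[0,0,-0.95],[0,0,-0.95],[0,0,-0.95],[0,0,-0.95],[0,0,-0.95],[0,0,-0.95],[0,0,-0.95],[0,0,-0.95],[0,0,-0.95],[0,0,-0.95]]' --hand '[25,25,25,25,25,25,25,25,25,25]'

```text
time: 28.3
ee_pos: [0.4428, 0.0447, 0.1282]
tcp_rot: [[-0.92, 0.393, 0.005], [0.393, 0.92, 0.002], [-0.004, 0.004, -1.0]]
ft_force: [0.7, 0.1, 0.2]
width: 0.349
grip_force: 33.9
```

>>> play_rows --dp '[[0.33,0.26,0],[0.31,0.28,0.1],[0.28,0.32,0.2],[0.26,0.33,0.2],[0.23,0.35,0.2],[0.19,0.37,0.2],[0,0,0],[0,0,0]]' --dr '[[0,0,-0.95],[0,0,-0.95],[0,0,-0.95],[0,0,-0.95],[0,0,-0.95],[0,0,-0.95],[0,0,0],[0,0,0]]' --hand '[25,25,25,25,25,25,25,25]'

```text
time: 29.3
ee_pos: [0.3721, 0.1766, 0.0748]
tcp_rot: [[-0.996, -0.09, 0.006], [-0.09, 0.996, 0.002], [-0.007, 0.001, -1.0]]
ft_force: [-0.4, 0.6, -1.3]
width: 0.346
grip_force: 33.9
```

```bash
python3 - <<'E'
from h import *
snap("wrist","M0"); plan([.3723,.1764,-.018],95.4,0,n=6)
E
```

```text
t 29.35 at [0.3723 0.1764 0.075 ] tool y yaw 95.16 q [ 14.6  -7.2 112.8   0.   74.  -80.6] w 29.3
n 6 dr [0.0, 0.01, -0.01]
dp [[0.0, -0.0, 0.26], [0.0, -0.0, 0.26], [0.0, -0.0, 0.25], [0.01, -0.0, 0.26], [-0.0, -0.0, 0.26], [-0.0, -0.0, 0.26]]
```

>>> play_rows --dp '[[0,0,0.3],[0,0,0.3],[0,0,0.3],[0,0,0.25],[0,0,0.2],[0,0,0.2],[0,0,0],[0,0,0]]' --dr '[[0,0,0],[0,0,0],[0,0,0],[0,0,0],[0,0,0],[0,0,0],[0,0,0],[0,0,0]]' --hand '[25,25,25,25,25,25,25,25]'

```text
time: 30.35
ee_pos: [0.373, 0.1771, -0.0178]
tcp_rot: [[-0.996, -0.091, 0.007], [-0.091, 0.996, 0.002], [-0.007, 0.002, -1.0]]
ft_force: [-0.6, -0.7, -1.0]
width: 0.349
grip_force: 33.9
```

>>> play_rows --dp '[[0,0,0.05],[0,0,0.03],[0,0,0],[0,0,0]]' --dr '[[0,0,0],[0,0,0],[0,0,0],[0,0,0]]' --hand '[25,25,25,25]'

```text
time: 30.85
ee_pos: [0.3728, 0.1771, -0.0228]
tcp_rot: [[-0.996, -0.091, 0.007], [-0.091, 0.996, 0.002], [-0.007, 0.002, -1.0]]
ft_force: [0.4, -0.5, -0.2]
width: 0.345
grip_force: 33.9
```

>>> play_rows --dp '[[0,0,0.02],[0,0,0],[0,0,0]]' --dr '[[0,0,0],[0,0,0],[0,0,0]]' --hand '[25,25,25]'

```text
time: 31.22
ee_pos: [0.3728, 0.1771, -0.024]
tcp_rot: [[-0.996, -0.091, 0.007], [-0.091, 0.996, 0.002], [-0.007, 0.002, -1.0]]
ft_force: [0.1, -0.4, 1.6]
width: 0.342
grip_force: 34.3
```

>>> play_rows --dp '[[0,0,0.01],[0,0,0],[0,0,0]]' --dr '[[0,0,0],[0,0,0],[0,0,0]]' --hand '[25,25,25]'

```text
time: 31.6
ee_pos: [0.3729, 0.1771, -0.0243]
tcp_rot: [[-0.996, -0.091, 0.007], [-0.091, 0.996, 0.002], [-0.007, 0.002, -1.0]]
ft_force: [-2.7, -0.8, 10.7]
width: 0.347
grip_force: 35.5
```

>>> play_rows --dp '[[0,0,0],[0,0,0],[0,0,0],[0,0,-0.3],[0,0,-0.7],[0,0,-0.8],[0,0,-0.7],[0,0,0]]' --dr '[[0,0,0],[0,0,0],[0,0,0],[0,0,0],[0,0,0],[0,0,0],[0,0,0],[0,0,0]]' --hand '[46,46,46,46,46,46,46,46]'

```text
time: 32.6
ee_pos: [0.3731, 0.1771, 0.128]
tcp_rot: [[-0.996, -0.091, 0.012], [-0.091, 0.996, 0.003], [-0.012, 0.002, -1.0]]
ft_force: [-0.0, -0.4, -0.2]
width: 0.538
grip_force: 0.0
```

```bash
python3 - <<'E'
from h import *
snap("wrist","M1"); plan([.572,.018,.12],22.5,0)
E
```

```text
t 32.65 at [0.3722 0.1769 0.1261] tool y yaw 95.23 q [ 14.7  -9.7 108.8   0.   80.4 -80.6] w 45.9
n 15 dr [0.01, 0.01, 0.97]
dp [[-0.2, -0.2, 0.01], [-0.23, -0.17, 0.01], [-0.23, -0.16, 0.0], [-0.25, -0.14, 0.01], [-0.26, -0.12, 0.01], [-0.26, -0.09, 0.01], [-0.28, -0.07, 0.01], [-0.28, -0.05, 0.0], [-0.28, -0.03, 0.01], [-0.28, 0.0, 0.01], [-0.29, 0.03, 0.01], [-0.28, 0.04, 0.01], [-0.27, 0.07, 0.0], [-0.27, 0.1, 0.01], [-0.26, 0.11, 0.01]]
```

>>> play_rows --dp '[[-0.2,-0.2,0.01],[-0.23,-0.17,0.01],[-0.23,-0.16,0],[-0.25,-0.14,0.01],[-0.26,-0.12,0.01],[-0.26,-0.09,0.01],[-0.28,-0.07,0.01],[-0.28,-0.05,0],[-0.28,-0.03,0.01],[-0.28,0,0.01]]' --dr '[[0.01,0.01,0.97],[0.01,0.01,0.97],[0.01,0.01,0.97],[0.01,0.01,0.97],[0.01,0.01,0.97],[0.01,0.01,0.97],[0.01,0.01,0.97],[0.01,0.01,0.97],[0.01,0.01,0.97],[0.01,0.01,0.97]]' --hand '[55,55,55,55,55,55,55,55,55,55]'

```text
time: 33.9
ee_pos: [0.5043, 0.0704, 0.1192]
tcp_rot: [[-0.726, 0.688, -0.006], [0.688, 0.726, -0.003], [0.003, -0.007, -1.0]]
ft_force: [1.3, 0.5, -0.2]
width: 0.644
grip_force: 0.0
```

>>> play_rows --dp '[[-0.29,0.03,0.01],[-0.28,0.04,0.01],[-0.27,0.07,0],[-0.27,0.1,0.01],[-0.26,0.11,0.01],[0,0,0],[0,0,0]]' --dr '[[0.01,0.01,0.97],[0.01,0.01,0.97],[0.01,0.01,0.97],[0.01,0.01,0.97],[0.01,0.01,0.97],[0,0,0],[0,0,0]]' --hand '[55,55,55,55,55,55,55]'

```text
time: 34.78
ee_pos: [0.5706, 0.0179, 0.1173]
tcp_rot: [[-0.384, 0.923, -0.012], [0.923, 0.384, -0.002], [0.003, -0.011, -1.0]]
ft_force: [0.2, 0.1, -0.2]
width: 0.647
grip_force: 0.0
```

```bash
python3 - <<'E'
from seg import *
c,im=snap("wrist","U1"); togo(None)
h=cv2.cvtColor(im,cv2.COLOR_BGR2HSV); u,v=proj(c,[.572,.018,.057])[0].astype(int); print(u,v)
r2=lambda h,s,v:((h<9)|(h>170))&(s>120)&(v>60)
roof=lambda h,s,v:((h<9)|(h>170))&(s>120)&(v>190)
seg("U1",r2,(.572,.018),.057,110); seg("U1",roof,(.572,.018),.057,110)
for r in range(90,280,14): print(r,[tuple(h[r,k].tolist()) for k in range(u-45,u+46,9)])
E
```

```text
t 34.83 at [0.5706 0.0179 0.1176] tool y yaw 22.58 q [ -5.8  10.8  89.   -0.2  80.8 -28.4] w 54.8
281 213
U1 z 0.057 centre 0.5724 0.0203 yaw -68.2 size 110.0 30.6 px (263, 139, 42, 137)
U1 z 0.057 centre 0.5771 0.0083 yaw -68.1 size 84.2 29.0 px (264, 174, 39, 102)
90 [(17, 53, 169), (17, 58, 157), (19, 136, 172), (15, 69, 119), (16, 34, 111), (9, 34, 75), (13, 30, 76), (11, 38, 74), (8, 38, 74), (9, 54, 75), (12, 56, 77)]
104 [(16, 55, 162), (33, 93, 82), (17, 132, 139), (17, 66, 97), (15, 33, 77), (11, 37, 76), (18, 40, 142), (13, 40, 77), (13, 46, 77), (4, 45, 80), (11, 49, 84)]
118 [(42, 91, 84), (18, 112, 116), (16, 63, 125), (17, 39, 137), (12, 43, 78), (8, 36, 79), (17, 38, 155), (8, 50, 76), (9, 54, 81), (10, 56, 82), (16, 47, 114)]
132 [(38, 99, 80), (21, 105, 95), (13, 77, 100), (12, 48, 80), (9, 50, 81), (8, 48, 85), (5, 52, 83), (7, 55, 84), (9, 62, 86), (16, 49, 147), (13, 78, 183)]
146 [(26, 99, 90), (14, 70, 123), (9, 49, 98), (13, 106, 147), (2, 171, 180), (1, 171, 185), (1, 168, 182), (1, 177, 174), (9, 63, 93), (8, 66, 96), (14, 110, 247)]
160 [(11, 112, 127), (15,
[... 783 characters left out ...]
 150), (5, 62, 135), (16, 125, 98)]
230 [(10, 46, 151), (17, 40, 224), (9, 54, 150), (2, 120, 160), (3, 139, 254), (4, 131, 255), (4, 131, 254), (2, 168, 243), (8, 58, 153), (7, 52, 147), (9, 50, 144)]
244 [(19, 36, 231), (10, 48, 148), (8, 56, 145), (3, 109, 150), (4, 136, 254), (4, 130, 255), (4, 132, 254), (2, 167, 237), (7, 54, 150), (7, 52, 148), (8, 45, 146)]
258 [(9, 41, 142), (7, 45, 142), (9, 54, 142), (2, 117, 161), (2, 146, 254), (3, 139, 254), (4, 135, 254), (2, 174, 227), (7, 57, 151), (8, 52, 148), (8, 47, 145)]
272 [(11, 39, 136), (10, 46, 139), (9, 47, 147), (7, 48, 153), (2, 169, 254), (2, 159, 254), (2, 154, 254), (13, 114, 247), (11, 101, 222), (9, 50, 147), (10, 45, 142)]
```

```bash
python3 - <<'E'
from h import *
plan([.5724,.0203,-.0255],21.8,0,n=5)
E
```

```text
t 34.83 at [0.5706 0.0179 0.1176] tool y yaw 22.58 q [ -5.8  10.8  89.   -0.2  80.8 -28.4] w 54.8
n 5 dr [-0.02, -0.01, 0.03]
dp [[0.0, 0.01, 0.48], [0.01, 0.02, 0.47], [0.0, 0.01, 0.48], [0.01, 0.01, 0.48], [0.0, 0.01, 0.47]]
```

>>> play_rows --dp '[[0.01,0.02,0.4],[0.01,0.02,0.4],[0,0.01,0.5],[0,0,0.5],[0,0,0.35],[0,0,0.23],[0,0,0],[0,0,0],[0,0,0],[0,0,0]]' --dr '[[-0.05,-0.02,0.07],[-0.05,-0.02,0.07],[0,0,0],[0,0,0],[0,0,0],[0,0,0],[0,0,0],[0,0,0],[0,0,0],[0,0,0]]' --hand '[56,56,56,56,56,56,28,28,28,28]' --squeeze 40

```text
time: 36.08
ee_pos: [0.5734, 0.0195, -0.0242]
tcp_rot: [[-0.371, 0.929, 0.0], [0.929, 0.371, -0.002], [-0.002, -0.001, -1.0]]
ft_force: [-0.7, 0.7, -1.9]
width: 0.381
grip_force: 42.2
```

>>> play_rows --dp '[[0,0,0],[0,0,-0.1],[0,0,-0.2],[0,0,0]]' --dr '[[0,0,0],[0,0,0],[0,0,0],[0,0,0]]' --hand '[28,28,28,28]'

```text
time: 36.58
ee_pos: [0.574, 0.0195, -0.0052]
tcp_rot: [[-0.371, 0.929, 0.002], [0.929, 0.371, -0.002], [-0.002, 0.001, -1.0]]
ft_force: [0.1, -0.2, -1.0]
width: 0.383
grip_force: 42.4
```

>>> play_rows --dp '[[0,0,-0.6],[0,0,-0.8],[0,0,-0.7],[0,0,0]]' --dr '[[0,0,0],[0,0,0],[0,0,0],[0,0,0]]' --hand '[28,28,28,28]'

```text
time: 37.08
ee_pos: [0.5748, 0.0197, 0.1228]
tcp_rot: [[-0.371, 0.929, 0.005], [0.929, 0.371, -0.002], [-0.004, 0.004, -1.0]]
ft_force: [0.5, -0.4, -2.9]
width: 0.385
grip_force: 42.5
```

```bash
python3 - <<'E'
from h import *
plan([.3701,.346,.08],92.9,0)
E
```

```text
t 37.08 at [0.5748 0.0197 0.1228] tool y yaw 21.78 q [ -5.6  10.5  88.8  -0.1  80.4 -27.4] w 32.9
n 15 dr [0.0, 0.0, -0.95]
dp [[0.42, -0.08, 0.05], [0.43, -0.04, 0.04], [0.43, -0.01, 0.05], [0.42, 0.03, 0.04], [0.43, 0.07, 0.05], [0.41, 0.1, 0.05], [0.41, 0.13, 0.04], [0.39, 0.17, 0.05], [0.38, 0.19, 0.05], [0.36, 0.23, 0.04], [0.35, 0.26, 0.05], [0.31, 0.29, 0.05], [0.3, 0.31, 0.04], [0.27, 0.33, 0.05], [0.24, 0.36, 0.05]]
```

>>> play_rows --dp '[[0.42,-0.08,0],[0.43,-0.04,0],[0.43,-0.01,0],[0.42,0.03,0],[0.43,0.07,0],[0.41,0.1,0.05],[0.41,0.13,0.05],[0.39,0.17,0.05],[0.38,0.19,0.05],[0.36,0.23,0.05]]' --dr '[[0,0,-0.95],[0,0,-0.95],[0,0,-0.95],[0,0,-0.95],[0,0,-0.95],[0,0,-0.95],[0,0,-0.95],[0,0,-0.95],[0,0,-0.95],[0,0,-0.95]]' --hand '[28,28,28,28,28,28,28,28,28,28]'

```text
time: 38.33
ee_pos: [0.4357, 0.2374, 0.1029]
tcp_rot: [[-0.936, 0.351, -0.002], [0.351, 0.936, -0.002], [0.001, -0.003, -1.0]]
ft_force: [0.2, -0.3, -1.9]
width: 0.381
grip_force: 42.4
```

>>> play_rows --dp '[[0.35,0.26,0.05],[0.31,0.29,0.1],[0.3,0.31,0.1],[0.27,0.33,0.1],[0.24,0.36,0.1],[0,0,0],[0,0,0],[0,0,0]]' --dr '[[0,0,-0.95],[0,0,-0.95],[0,0,-0.95],[0,0,-0.95],[0,0,-0.95],[0,0,0],[0,0,0],[0,0,0]]' --hand '[28,28,28,28,28,28,28,28]'

```text
time: 39.33
ee_pos: [0.3682, 0.3455, 0.0768]
tcp_rot: [[-0.999, -0.051, -0.001], [-0.051, 0.999, -0.002], [0.001, -0.002, -1.0]]
ft_force: [0.6, 0.4, -0.8]
width: 0.387
grip_force: 42.4
```

```bash
python3 - <<'E'
from h import *
snap("wrist","N0"); plan([.3701,.346,-.012],92.9,0,n=6)
E
```

```text
t 39.38 at [0.3682 0.3455 0.0769] tool y yaw 92.95 q [ 3.450e+01  4.500e+00  1.011e+02 -1.000e-01  7.440e+01 -5.840e+01] w 33.0
n 6 dr [-0.0, -0.0, 0.0]
dp [[-0.01, 0.0, 0.25], [-0.0, 0.0, 0.24], [-0.01, 0.0, 0.25], [-0.0, 0.01, 0.25], [-0.01, -0.0, 0.24], [-0.0, -0.0, 0.25]]
```

>>> play_rows --dp '[[-0.01,0,0.3],[-0.01,0,0.3],[0,0,0.3],[0,0,0.25],[0,0,0.2],[0,0,0.15],[0,0,0],[0,0,0]]' --dr '[[0,0,0],[0,0,0],[0,0,0],[0,0,0],[0,0,0],[0,0,0],[0,0,0],[0,0,0]]' --hand '[28,28,28,28,28,28,28,28]'

```text
time: 40.38
ee_pos: [0.3692, 0.3461, -0.0127]
tcp_rot: [[-0.999, -0.053, -0.0], [-0.053, 0.999, -0.002], [0.0, -0.002, -1.0]]
ft_force: [-0.2, -1.1, -1.5]
width: 0.385
grip_force: 42.4
```

>>> play_rows --dp '[[0,0,0.05],[0,0,0.03],[0,0,0],[0,0,0]]' --dr '[[0,0,0],[0,0,0],[0,0,0],[0,0,0]]' --hand '[28,28,28,28]'

```text
time: 40.88
ee_pos: [0.369, 0.3459, -0.0178]
tcp_rot: [[-0.999, -0.053, -0.001], [-0.053, 0.999, -0.002], [0.001, -0.002, -1.0]]
ft_force: [-0.5, 0.5, -1.2]
width: 0.383
grip_force: 42.4
```

>>> play_rows --dp '[[0,0,0.02],[0,0,0],[0,0,0]]' --dr '[[0,0,0],[0,0,0],[0,0,0]]' --hand '[28,28,28]'

```text
time: 41.25
ee_pos: [0.369, 0.3459, -0.0191]
tcp_rot: [[-0.999, -0.053, -0.001], [-0.053, 0.999, -0.002], [0.001, -0.002, -1.0]]
ft_force: [0.5, -0.4, -1.2]
width: 0.382
grip_force: 42.4
```

>>> play_rows --dp '[[0,0,0.01],[0,0,0],[0,0,0]]' --dr '[[0,0,0],[0,0,0],[0,0,0]]' --hand '[28,28,28]'

```text
time: 41.62
ee_pos: [0.3691, 0.346, -0.0195]
tcp_rot: [[-0.999, -0.053, -0.0], [-0.053, 0.999, -0.002], [0.0, -0.002, -1.0]]
ft_force: [-1.4, -1.2, 5.4]
width: 0.383
grip_force: 43.2
```

>>> play_rows --dp '[[0,0,0],[0,0,0],[0,0,0],[0,0,-0.3],[0,0,-0.7],[0,0,-0.8],[0,0,-0.7],[0,0,0]]' --dr '[[0,0,0],[0,0,0],[0,0,0],[0,0,0],[0,0,0],[0,0,0],[0,0,0],[0,0,0]]' --hand '[48,48,48,48,48,48,48,48]'

```text
time: 42.62
ee_pos: [0.3703, 0.3471, 0.1335]
tcp_rot: [[-0.999, -0.053, 0.004], [-0.053, 0.999, 0.001], [-0.004, 0.001, -1.0]]
ft_force: [0.2, 0.0, -0.4]
width: 0.561
grip_force: 0.0
```

```bash
python3 - <<'E'
from h import *
snap("wrist","N1"); plan([.531,.189,.08],-30,0)
E
```

```text
t 42.67 at [0.3695 0.3465 0.1314] tool y yaw 93.03 q [ 34.5   2.2  96.9  -0.1  80.8 -58.5] w 47.5
n 12 dr [-0.0, 0.0, -0.95]
dp [[-0.21, -0.23, 0.07], [-0.19, -0.25, 0.07], [-0.18, -0.26, 0.08], [-0.15, -0.28, 0.07], [-0.12, -0.28, 0.07], [-0.1, -0.3, 0.07], [-0.08, -0.3, 0.07], [-0.05, -0.31, 0.07], [-0.03, -0.31, 0.07], [0.0, -0.32, 0.08], [0.03, -0.31, 0.07], [0.05, -0.31, 0.07]]
```

>>> play_rows --dp '[[-0.21,-0.23,0],[-0.19,-0.25,0],[-0.18,-0.26,0.05],[-0.15,-0.28,0.05],[-0.12,-0.28,0.1],[-0.1,-0.3,0.1],[-0.08,-0.3,0.1],[-0.05,-0.31,0.1],[-0.03,-0.31,0.1],[0,-0.32,0.1]]' --dr '[[0,0,-0.95],[0,0,-0.95],[0,0,-0.95],[0,0,-0.95],[0,0,-0.95],[0,0,-0.95],[0,0,-0.95],[0,0,-0.95],[0,0,-0.95],[0,0,-0.95]]' --hand '[50,50,50,50,50,50,50,50,50,50]'

```text
time: 43.92
ee_pos: [0.5036, 0.2142, 0.0868]
tcp_rot: [[-0.634, -0.774, -0.003], [-0.774, 0.634, -0.002], [0.003, 0.0, -1.0]]
ft_force: [0.1, 0.2, 0.4]
width: 0.589
grip_force: 0.0
```

>>> play_rows --dp '[[0.03,-0.31,0.1],[0.05,-0.31,0.1],[0,0,0],[0,0,0]]' --dr '[[0,0,-0.95],[0,0,-0.95],[0,0,0],[0,0,0]]' --hand '[50,50,50,50]'

```text
time: 44.42
ee_pos: [0.53, 0.1888, 0.0759]
tcp_rot: [[-0.501, -0.865, -0.002], [-0.865, 0.501, -0.002], [0.003, 0.001, -1.0]]
ft_force: [-0.1, -0.6, 0.2]
width: 0.585
grip_force: 0.0
```

```bash
python3 - <<'E'
from seg import *
c,im=snap("wrist","P1"); togo(None)
u,v=proj(c,[.531,.189,.018])[0]; print(u,v)
seg("P1",lambda h,s,v:(s<35)&(v>150),(.531,.189),.018,60); 
n=cv2.resize(load("N1")[1],(400,300)); m=cv2.resize(load("M1")[1],(400,300))
p=cv2.resize(im[140:290,180:380],(400,300),interpolation=cv2.INTER_CUBIC)
t,tt=snap("top","T5"); q=cv2.resize(tt[200:275,120:220],(400,300),interpolation=cv2.INTER_CUBIC)
cv2.imwrite("pics/final4.png",np.vstack([np.hstack([p,q]),np.hstack([m,n])]))
E
```

```text
t 44.48 at [0.5301 0.189  0.0762] tool y yaw 149.96 q [ 1.180e+01  1.130e+01  9.350e+01 -1.000e-01  7.530e+01 -1.381e+02] w 49.8
276.17688308832766 215.7641665982099
P1 z 0.018 centre 0.5279 0.1818 yaw 65.6 size 62.7 26.2 px (253, 167, 39, 77)
```

View pics/final4.png

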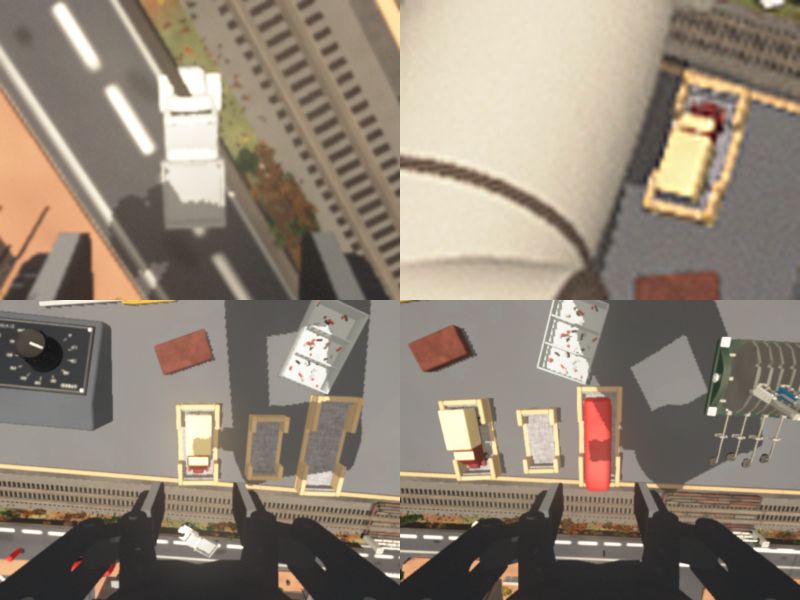

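```bash
python3 - <<'E'
from h import *
c,_=load("P1")
for zf,zr in ((.010,.014),(.014,.018),(.014,.022)):
    F=onplane(c,[(275.5,173.5)],zf)[0][:2];B=onplane(c,[(277.5,254)],zr)[0][:2]; v=F-B
    print(F.round(4),B.round(4),"L",np.linalg.norm(v).round(4),"mid",((F+B)/2).round(4),"yaw cab",np.degrees(np.arctan2(v[1],v[0])).round(1))
# cab/bed boundary
print("bound",onplane(c,[(276,220.5)],.02)[0].round(4), onplane(c,[(276,220.5)],.023)[0].round(4), "tcp",proj(c,[.5301,.189,.02]))
E
```

```text
[0.5157 0.1615] [0.5471 0.2188] L 0.0653 mid [0.5314 0.1902] yaw cab -118.7
[0.5153 0.1609] [0.5462 0.2172] L 0.0642 mid [0.5307 0.1891] yaw cab -118.7
[0.5153 0.1609] [0.5453 0.2157] L 0.0624 mid [0.5303 0.1883] yaw cab -118.7
bound [0.5327 0.1917 0.02  ] [0.5322 0.1908 0.023 ] tcp [[277.18745195 215.98862685]]
```

```bash
python3 - <<'E'
from h import *
plan([.5260,.1807,-.0325],151.3,0,n=5)
E
```

```text
t 44.52 at [0.5302 0.189  0.0764] tool y yaw 150.0 q [ 1.180e+01  1.120e+01  9.350e+01 -1.000e-01  7.530e+01 -1.381e+02] w 49.9
n 5 dr [-0.0, -0.0, -0.05]
dp [[0.03, -0.0, 0.36], [0.03, -0.0, 0.37], [0.03, -0.0, 0.36], [0.03, -0.01, 0.36], [0.03, 0.0, 0.37]]
```

>>> play_rows --dp '[[0.08,0,0.4],[0.07,0,0.45],[0,0,0.4],[0,0,0.3],[0,0,0.15],[0,0,0.1],[0,0,0],[0,0,0]]' --dr '[[0,0,-0.13],[0,0,-0.13],[0,0,0],[0,0,0],[0,0,0],[0,0,0],[0,0,0],[0,0,0]]' --hand '[42,42,42,42,42,42,42,42]' --squeeze 25

```text
time: 45.52
ee_pos: [0.5265, 0.1806, -0.0309]
tcp_rot: [[-0.48, -0.877, 0.0], [-0.877, 0.48, -0.002], [0.001, -0.001, -1.0]]
ft_force: [-0.5, -0.3, -0.0]
width: 0.492
grip_force: 0.0
```

>>> play_rows --dp '[[0,0,0],[0,0,0],[0,0,0],[0,0,0]]' --dr '[[0,0,0],[0,0,0],[0,0,0],[0,0,0]]' --hand '[16,16,16,16]'

```text
time: 46.02
ee_pos: [0.5264, 0.1806, -0.0311]
tcp_rot: [[-0.48, -0.877, -0.0], [-0.877, 0.48, -0.002], [0.002, -0.001, -1.0]]
ft_force: [-0.7, 0.4, 6.1]
width: 0.246
grip_force: 24.5
```

>>> play_rows --dp '[[0,0,-0.1],[0,0,-0.3],[0,0,-0.7],[0,0,-0.8],[0,0,-0.5],[0,0,0]]' --dr '[[0,0,0],[0,0,0],[0,0,0],[0,0,0],[0,0,0],[0,0,0]]' --hand '[16,16,16,16,16,16]'

```text
time: 46.78
ee_pos: [0.5274, 0.1811, 0.1162]
tcp_rot: [[-0.48, -0.877, 0.004], [-0.877, 0.48, -0.001], [-0.001, -0.004, -1.0]]
ft_force: [0.4, -1.0, -0.6]
width: 0.249
grip_force: 24.6
```

```bash
python3 - <<'E'
from h import *
snap("wrist","P2")
# cab dir e = tool x. tray short centre (.378,.267) yaw 4.6; tool y yaw 94.6 -> tool x yaw 184.6
u=np.array([np.cos(np.radians(184.6)),np.sin(np.radians(184.6))]); print("ee xy", np.array([.378,.267])+.0065*u)
p=np.array([.378,.267])+.0065*u
plan([p[0],p[1],.08],94.6,0)
E
```

```text
ee xy [0.37152094 0.26647871]
t 46.83 at [0.5266 0.1809 0.1142] tool y yaw 151.33 q [ 1.110e+01  8.800e+00  9.180e+01 -1.000e-01  7.930e+01 -1.402e+02] w 21.4
n 12 dr [-0.0, 0.0, 0.95]
dp [[-0.0, 0.25, 0.05], [0.02, 0.24, 0.04], [0.04, 0.24, 0.05], [0.06, 0.24, 0.05], [0.08, 0.24, 0.05], [0.09, 0.22, 0.04], [0.12, 0.22, 0.05], [0.13, 0.21, 0.05], [0.15, 0.19, 0.04], [0.17, 0.18, 0.05], [0.18, 0.17, 0.05], [0.19, 0.15, 0.05]]
```

>>> play_rows --dp '[[0,0.25,0],[0.02,0.24,0],[0.04,0.24,0.05],[0.06,0.24,0.05],[0.08,0.24,0.05],[0.09,0.22,0.05],[0.12,0.22,0.05],[0.13,0.21,0.05],[0.15,0.19,0.05],[0.17,0.18,0.05]]' --dr '[[0,0,0.95],[0,0,0.95],[0,0,0.95],[0,0,0.95],[0,0,0.95],[0,0,0.95],[0,0,0.95],[0,0,0.95],[0,0,0.95],[0,0,0.95]]' --hand '[16,16,16,16,16,16,16,16,16,16]'

```text
time: 48.08
ee_pos: [0.3961, 0.2522, 0.0877]
tcp_rot: [[-0.972, -0.236, -0.002], [-0.236, 0.972, -0.002], [0.002, -0.002, -1.0]]
ft_force: [0.3, -0.3, -0.2]
width: 0.253
grip_force: 24.6
```

>>> play_rows --dp '[[0.18,0.17,0.05],[0.19,0.15,0.05],[0,0,0],[0,0,0],[0,0,0]]' --dr '[[0,0,0.95],[0,0,0.95],[0,0,0],[0,0,0],[0,0,0]]' --hand '[16,16,16,16,16]'

```text
time: 48.7
ee_pos: [0.3718, 0.2663, 0.0824]
tcp_rot: [[-0.997, -0.076, -0.001], [-0.076, 0.997, -0.002], [0.001, -0.002, -1.0]]
ft_force: [0.6, 0.6, -0.2]
width: 0.248
grip_force: 24.6
```

```bash
python3 - <<'E'
from h import *
snap("wrist","Q0"); plan([.3715,.2665,-.018],94.6,0,n=6)
E
```

```text
t 48.75 at [0.3718 0.2664 0.0824] tool y yaw 94.35 q [ 2.600e+01 -1.500e+00  1.066e+02 -1.000e-01  7.490e+01 -6.830e+01] w 21.3
n 6 dr [-0.0, -0.0, -0.01]
dp [[0.0, 0.0, 0.28], [0.0, 0.0, 0.28], [0.0, 0.0, 0.28], [0.0, 0.0, 0.28], [0.0, 0.0, 0.27], [0.0, 0.0, 0.28]]
```

>>> play_rows --dp '[[0,0,0.35],[0,0,0.35],[0,0,0.3],[0,0,0.3],[0,0,0.2],[0,0,0.18],[0,0,0],[0,0,0]]' --dr '[[0,0,0],[0,0,0],[0,0,0],[0,0,0],[0,0,0],[0,0,0],[0,0,0],[0,0,0]]' --hand '[16,16,16,16,16,16,16,16]'

```text
time: 49.75
ee_pos: [0.3717, 0.2666, -0.0179]
tcp_rot: [[-0.997, -0.075, -0.0], [-0.075, 0.997, -0.002], [0.0, -0.002, -1.0]]
ft_force: [-0.6, 0.3, 0.2]
width: 0.252
grip_force: 24.6
```

>>> play_rows --dp '[[0,0,0.05],[0,0,0.03],[0,0,0],[0,0,0]]' --dr '[[0,0,0],[0,0,0],[0,0,0],[0,0,0]]' --hand '[16,16,16,16]'

```text
time: 50.25
ee_pos: [0.3715, 0.2664, -0.023]
tcp_rot: [[-0.997, -0.075, -0.0], [-0.075, 0.997, -0.002], [0.001, -0.002, -1.0]]
ft_force: [-0.1, -0.3, -1.1]
width: 0.248
grip_force: 24.6
```

>>> play_rows --dp '[[0,0,0.03],[0,0,0],[0,0,0]]' --dr '[[0,0,0],[0,0,0],[0,0,0]]' --hand '[16,16,16]'

```text
time: 50.62
ee_pos: [0.3714, 0.2664, -0.0249]
tcp_rot: [[-0.997, -0.075, -0.001], [-0.075, 0.997, -0.002], [0.001, -0.002, -1.0]]
ft_force: [-0.8, 0.1, -0.1]
width: 0.251
grip_force: 24.6
```

>>> play_rows --dp '[[0,0,0.02],[0,0,0],[0,0,0]]' --dr '[[0,0,0],[0,0,0],[0,0,0]]' --hand '[16,16,16]'

```text
time: 51.0
ee_pos: [0.3715, 0.2664, -0.026]
tcp_rot: [[-0.997, -0.075, -0.0], [-0.075, 0.997, -0.002], [0.001, -0.002, -1.0]]
ft_force: [-0.4, -0.5, 3.2]
width: 0.25
grip_force: 24.9
```

>>> play_rows --dp '[[0,0,0],[0,0,0],[0,0,0],[0,0,-0.2],[0,0,-0.7],[0,0,-0.8],[0,0,-0.8],[-0.6,0,-0.6],[-0.8,0,-0.3],[0,0,0]]' --dr '[[0,0,0],[0,0,0],[0,0,0],[0,0,0],[0,0,0],[0,0,0],[0,0,0],[0,0,0],[0,0,0],[0,0,0]]' --hand '[38,38,38,38,38,38,38,38,38,38]'

```text
time: 52.25
ee_pos: [0.4577, 0.2731, 0.1794]
tcp_rot: [[-0.997, -0.074, 0.001], [-0.074, 0.997, -0.001], [-0.001, -0.001, -1.0]]
ft_force: [-0.7, 0.5, -0.5]
width: 0.446
grip_force: 0.0
```

```bash
python3 - <<'E'
from h import *
from casschk import chk
c,im=snap("wrist","F1"); chk("T6"); togo(None); t,tt=load("T6")
a=cv2.resize(im,(560,420)); x=lambda r:cv2.resize(tt[r[0]:r[1],r[2]:r[3]],(240,180),interpolation=cv2.INTER_CUBIC)
b=np.vstack([cv2.resize(tt[250:345,310:437],(240,180),interpolation=cv2.INTER_CUBIC),x((195,270,120,220)),np.zeros((60,240,3),np.uint8)])
cv2.imwrite("pics/F1v.png",np.hstack([a,b]))
E
```

```text
-0.3 [108, 108, 115] | -0.288 [114, 113, 114] | -0.276 [52, 68, 95] | -0.264 [60, 66, 66] | -0.252 [99, 109, 119] | -0.24 [107, 114, 124] | -0.228 [106, 113, 122] | -0.216 [101, 109, 117] | -0.204 [104, 110, 118] | -0.192 [71, 106, 136] | -0.18 [30, 32, 76] | -0.168 [116, 147, 174] | -0.156 [69, 82, 96] | -0.144 [155, 200, 236] | -0.132 [97, 122, 143] | -0.12 [109, 140, 165] | -0.108 [60, 63, 123] | -0.096 [95, 154, 217] | -0.084 [118, 197, 244] | -0.072 [255, 255, 255] | -0.06 [255, 255, 255] | -0.048 [252, 255, 255] | -0.036 [231, 236, 247] | -0.024 [254, 255, 255] | -0.012 [242, 246, 255] | 0.0 [255, 255, 255] | 0.012 [231, 237, 249] | 0.024 [255, 255, 255] | 0.036 [255, 255, 255] | 0.048 [255, 255, 255] | 0.06 [67, 67, 72] | t 52.35 at [0.455  0.2729 0.1779] tool y yaw 94.3 q [ 22.7   3.8  89.8  -0.1  86.5 -71.6] w 38.1
```

View pics/F1v.png

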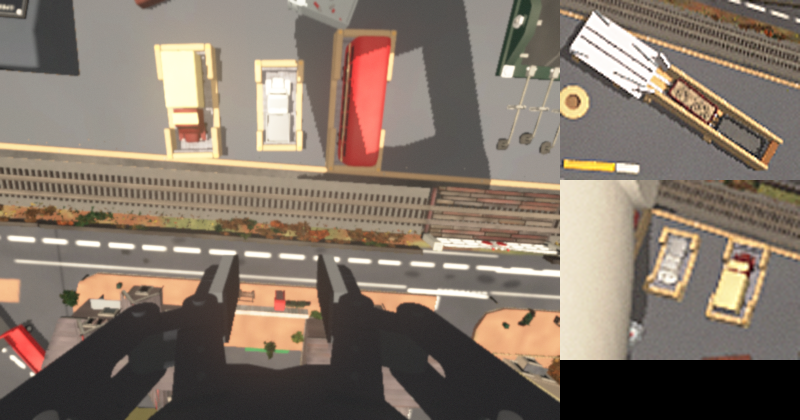

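The final pictures show all three road vehicles upright inside their trays: lorry (187,98), pickup (280,100) and bus (364,100). The empty wagon is against the cassette stop with the loaded one behind it. I'm handing in.

```bash
python3 -c "
from cell import manip
print(manip.job_done())"
```

```text
the job is handed in; nothing more can be done
None
```

The job is handed in at about 52 s on the robot clock: in the last pictures the empty wagon is against the cassette stop with the loaded one behind it, and the bus, lorry and pickup stand wheels down in their own trays (the reported TCP lay about 35 mm beyond the real fingertips, so the first grasp closed on air before I corrected for it).

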